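# Refill the spring magazine of the weld-disc feeder

## Task

The disc feeder on the welding table has run empty: by its handle, slide its spring magazine along the table, never lifting it, from under the pick-up head out onto the empty painted loading marks, and there load every plain steel disc from the cardboard, pressing each down against the spring follower until both catches snap back over it. Then slide the loaded magazine back square onto the feeding marks under the head, and only then press the feeder's restart button fully down and let go. Leave the washer with the hole and everything else where it is.

Things in the scene. Friction and masses are not known exactly. Their poses are not given: they have to be found in the camera images.
- magazine: loose spring magazine, about 0.5 kg empty. Origin: underside of the base plate, on the axis of the disc stack; z up, handle towards -y. Base plate 110 mm (x) by 200 mm (y from -145 to +55), 10 mm thick, standing on the table. Grip it by the handle to slide it.
- mag_handle (a point): centre of the top of the magazine's handle: upright black block 20 mm thick (x) by 36 mm (y), its top 85 mm above the table; grip it across its 20 mm (fingers closing along the magazine's x). 115 mm from the stack axis towards -y.
- mag_mouth (a point): mouth of the disc cage on the stack axis, z = 122 mm: the tops of four 9 mm guide rods standing at x = +-21, y = +-23.5 mm, flared outwards over the top 12 mm, below that a 54 mm bore for the 50 mm discs. The sides facing +x and -x are open (33 mm free between the rods): fingers holding a disc across x can go down there.
- mag_catches (a point): point on the stack axis at the height of the catch tips, z = 88 mm. Two sprung flaps, 16 mm wide, hang from hinges at y = +-33, z = 108 mm (posts to y = +-46, 112 high) and lean in to tips 38 mm apart. A disc put in rests on them, underside near z = 97 mm. Pressed down (5 to 13 N) it spreads them; with its top at z = 83 mm they have snapped over it. Let go, it rises to z = 88 to 89 mm.
- follower (a joint): depth of the spring follower (round plate under the discs), m: 0 at the top (empty, its face at magazine z = 87 mm), growing as it is pushed down, 0.045 at the stop; about 3.7 N at 0 plus 0.15 N per mm. With n discs loaded it reads 0.006 n less 0.002. Pushing the top disc on further does no harm.
- feed_mark (a point): the feeding place under the pick-up head, on the table top, marked by four white painted corners: where the magazine's origin must be, its x and y axes along this point's x and y (handle towards -y).
- pickup_head (a point): lowest point of the pick-up head, 147 mm above the feeding place. It hangs from an arm (200 to 240 mm high, 50 mm wide, cylinder on it to 280 mm) that reaches out along -y from a 60 mm square column, 240 mm high, 165 mm away towards +y. Discs cannot be loaded under it.
- load_mark (a point): the loading place in the open, marked by four white painted corners and a short stroke on its handle side: where the magazine's origin must be for loading, on the table top; its axes likewise give the magazine's direction (handle towards -y).
- restart (a joint): travel of the restart button, m: 0 up, 0.006 fully down (about 5 N); springs back.
- restart_top (a point): centre of the top of the restart button at rest, a 28 mm black round button that is pressed straight down; it stands 68 mm above the table on the feeder's small grey control box (70 by 70 mm, 50 mm high), beside the column.
- sheet: cardboard sheet fixed on the table, 280 mm (x) by 200 mm (y) by 3 mm thick, on which the discs and washers lie; origin at the centre of its underside.
- disc1: plain round steel disc blank without a hole, 50 mm diameter, 6 mm thick, about 90 g; origin at the centre of its underside, z along its axis. One of the three to five discs to be loaded; absent if the state gives None from the start.
- disc2: plain round steel disc blank without a hole, 50 mm diameter, 6 mm thick, about 90 g; origin at the centre of its underside, z along its axis. One of the three to five discs to be loaded; absent if the state gives None from the start.
- disc3: plain round steel disc blank without a hole, 50 mm diameter, 6 mm thick, about 90 g; origin at the centre of its underside, z along its axis. One of the three to five discs to be loaded; absent if the state gives None from the start.
- disc4: plain round steel disc blank without a hole, 50 mm diameter, 6 mm thick, about 90 g; origin at the centre of its underside, z along its axis. One of the three to five discs to be loaded; absent if the state gives None from the start.
- disc5: plain round steel disc blank without a hole, 50 mm diameter, 6 mm thick, about 90 g; origin at the centre of its underside, z along its axis. One of the three to five discs to be loaded; absent if the state gives None from the start.
- washer: steel washer, 50 mm diameter, 25 mm hole, 5 mm thick, lying among the discs on the cardboard; not to be loaded, leave alone. Origin at the centre of its underside.
- hammer: hammer 270 mm long lying on the table; leave alone. Origin under its middle.
- tin: low round metal tin of welding paste, 76 mm diameter, 55 mm high; leave alone.
- square_magnet: grey magnetic welding square, 100 mm long, 100 mm high, standing; leave alone.
- offcut: offcut of 40 mm square steel tube, 120 mm long, lying; leave alone.
- tape: tape measure, lying flat, 75 by 65 by 40 mm high; leave alone.
- brush: brush, 200 mm long, lying; leave alone.

How it is judged:
On the way, in this order (a step that is already met when the one before it is completed fails the run):
1. the magazine has been slid out onto the loading marks (within 15 mm, square within 8 degrees) (horizontal distance between magazine and load_mark below 0.015 m and angle between the y axis of magazine and the y axis of load_mark, either way round below 0.14 rad and angle between magazine's own z axis and vertical below 0.05 rad and y of mag_handle in the frame of load_mark below -0.08 m), for 0.2 s.
2. all the plain discs are in the magazine, below both catches (z of disc1 in the frame of magazine between 0.03 and 0.0845 m and x of disc1 in the frame of magazine between -0.007 and 0.007 m and y of disc1 in the frame of magazine between -0.007 and 0.007 m and angle between the z axis of each of disc1, disc2, disc3, disc4, disc5 and the z axis of magazine, either way round below 0.12 rad and z of disc2 in the frame of magazine between 0.03 and 0.0845 m and x of disc2 in the frame of magazine between -0.007 and 0.007 m and y of disc2 in the frame of magazine between -0.007 and 0.007 m and z of disc3 in the frame of magazine between 0.03 and 0.0845 m and x of disc3 in the frame of magazine between -0.007 and 0.007 m and y of disc3 in the frame of magazine between -0.007 and 0.007 m and z of disc4 in the frame of magazine between 0.03 and 0.0845 m and x of disc4 in the frame of magazine between -0.007 and 0.007 m and y of disc4 in the frame of magazine between -0.007 and 0.007 m and z of disc5 in the frame of magazine between 0.03 and 0.0845 m and x of disc5 in the frame of magazine between -0.007 and 0.007 m and y of disc5 in the frame of magazine between -0.007 and 0.007 m), for 0.2 s.
3. the loaded magazine has been slid back onto the feeding marks (within 10 mm, square within 6 degrees) (all of step 2 and horizontal distance between magazine and feed_mark below 0.01 m and angle between the y axis of magazine and the y axis of feed_mark, either way round below 0.1 rad and angle between magazine's own z axis and vertical below 0.05 rad and y of mag_handle in the frame of feed_mark below -0.08 m), for 0.2 s.
4. with the magazine there, the restart button is pressed down (at least 4.5 mm) (value of joint restart above 0.0045 m and horizontal distance between magazine and feed_mark below 0.01 m and angle between the y axis of magazine and the y axis of feed_mark, either way round below 0.1 rad and angle between magazine's own z axis and vertical below 0.05 rad and y of mag_handle in the frame of feed_mark below -0.08 m), for 0.02 s.
At the end, for the whole second after the job is handed in: All plain discs present lie flat in the magazine below both catches (each within 7 mm of the stack axis, underside less than 84.5 mm above the magazine's underside), the magazine stands on the feeding marks within 10 mm and 6 degrees, all at rest, the button is up again (all of step 3 and linear speed of magazine below 0.01 m/s and linear speed of each of disc1, disc2, disc3, disc4, disc5 below 0.02 m/s and value of joint restart below 0.002 m); the robot touches nothing.
It fails at once if the magazine is lifted off the table (by more than 15 mm) or tipped (by more than 15 degrees) (height (world z) of magazine above 0.015 m or angle between magazine's own z axis and vertical above 0.26 rad).
It fails at once if the restart button is pressed while the magazine is away from the feeding marks (value of joint restart above 0.003 m and horizontal distance between magazine and feed_mark above 0.05 m).
It fails at once if a washer or another bystander is moved by more than 40 mm (distance of any of washer, hammer, tin, square_magnet, offcut, tape, brush from where it was at the start of the episode above 0.04 m).
Of disc1, disc2, disc3, disc4, disc5 only 3 to 5 are there at a start; the rules pass over those that are not, and their reading is None.
At some moment in a run one of magazine, disc1, disc2, disc3, disc4, disc5 may be knocked a few centimetres aside while the robot is not near it.
Once in a run the grip may slacken for a moment while it holds something.
It also fails if it takes over 210 s, if anything falls off the work surface, if the arm or the gripper's body presses on something with over 40 N, if the wrist force passes 120 N, or if a joint passes its speed limit or range.

## Robot

A 6-joint arm with a two-finger parallel gripper is mounted at the origin on the work surface. World frame = base frame: x ahead of the robot, y to its left, z up, the work surface at z = 0. Lengths are in m, angles in rad, forces in N, time in s.
With the tool pointing down it reaches from about 0.3 to 0.75 m from the base axis. Payload 8.5 kg.
Tool frame: the origin (TCP) lies on the centre line of the jaws, within the pads' length; the fingertips stand 25 mm ahead of it and the grasp point (between the pads) lies 6 mm ahead of it; x points along the fingers, z is the direction in which the jaws open and shut, and the axes are right-handed (so a half turn about x gives the same grasp; the last joint's range is limited). The gripper opens to 88 mm and grips with 3 to 60 N. Pads are 18 mm wide; open, the fingers measure 123 mm over their backs; the gripper's body (75 mm by 187 mm) begins 45 mm behind the grasp point.
Start: joints at [-1.434, 0.381, 1.297, -0, 1.464, -0.215], TCP at [0.19, -0.516, 0.264] pointing down, gripper open.
Joint ranges: [-3.11, 3.11], [-0.89, 2.33], [0.22, 2.48], [-1.42, 4.56], [0.17, 2.85], [-2.88, 2.88]. Speed limits (rad/s): [2.39, 2.39, 3.14, 3.14, 3.14, 3.14].

## Interface

Orientations are given as a unit quaternion [x, y, z, w].
In Python, from cell import r gives the robot as it stands.
- The arm moves only by the tool servo_tool, never from a script. Its argument "plan" is a list of rows, each a list of 5 numbers: the shift along the tool's x, y, z in mm, then the turn about the tool's x in degrees, then the opening, from 0 (shut) to 1 (fully open). In form: [[dx, dy, dz, spin, grip], ...]. A call has 1 to 20 rows; each row is the pose to reach, as a shift and turn from the pose commanded when the call began, along the tool's axes at that moment; what a row does not reach only later rows make up. A row lasts 1/10 s, in which the tool goes at most 50 mm and 8.59 degrees, less where a joint would pass 70% of its speed; a pose out of reach is approached as far as the arm can. A call with a gripper value outside its range is refused whole. The fingers move at their own pace and stop on an object; "newtons" is the grip in N (left out, the last holds). Time passes only in rows, so rows that repeat a pose let the fingers close. It gives the time, the measured TCP pose, the force and the opening at its end, in the units of the state.
- r.observe(): the state, without advancing time (a new reading comes with each control period).
- r.read_camera(name): name is "scene" or "top" or "wrist"; returns a dict with "color" (480x640x3 uint8, red, green, blue), "mtx" (3x3 intrinsics, pixels), "k1" (the pictures are not rectified: a ray, as slopes to the right and down, at radius r is drawn at 1 + k1 r^2 times it, then the intrinsics apply), "rvec" (rotation vector, rad) and "tvec" (3), from world to camera coordinates, as OpenCV has them. Camera axes: x right, y down, z forward; pixel columns grow to the right and rows downward; lengths in m; the calibration is good to about 2 mm. A picture is of the moment at which its call begins. There is no depth.
- r.hand_in(): hands the job in, once; it reports no verdict.
Trained networks look in a picture, given as the dict that the camera call returned (one of the last four; its "shot" number tells which), for a name from the list of things; names that differ only in an ending like _2 or _b are one class to them, and where a whole thing is asked for, a point or a joint stands for the part that bears it (a point fixed in the world has none). Each returns a list of dicts, best first, with "score" (0 to 1); they miss things now and then, are a little off and sometimes report something else, mostly with a low value. They report only what shows in the picture. A call takes as long as a camera call.
- r.trace(picture, thing): "region" (480x640 bool, what is visible of it) and "xy" ([column, row] in pixels, amid what is visible of it).
- r.spot_point(picture, thing): "xy" ([column, row] in pixels: a listed point, or the origin of a listed thing).
The state is a dict: "clock": time; "joint_pos": joint angles; "joint_vel": joint speeds; "joint_torque": joint torques, N m; "tcp_pos": TCP position; "tcp_rot": TCP orientation; "contact_force": force on the tool from outside, world axes, zero at the start; "ft_torque": the same for the moment, N m; "opening": opening from 0.0 (shut) to 1.0 (fully open).
Only numpy, scipy, OpenCV 4.12 (cv2) and the standard library are available. Lean on these libraries where they do the work, as an engineer would, in place of code of your own. Each camera call takes 0.05 s, during which the arm holds its last target.

## Working session

There is one attempt and no reset: what is moved stays moved. The work goes in short steps, Python scripts to look and compute and a tool call to move; the robot and the scene stay as the last step left them, time stands still between calls to the robot, and variables do not carry over. Pictures are saved under pics/ and viewed, and the job is handed in when it is done.

Besides the shell and the picture viewer there is one more tool, called after "Emit:" as name(argument=value, ...), one argument or row to a line, values as JSON. servo_tool: Moves the arm, as the interface text tells. Its arguments: {"type":"object","properties":{"plan":{"type":"array"},"newtons":{"type":"number"}},"required":["plan"]}

```bash
ls; mkdir -p pics; cat > h.py <<'E'
import numpy as np, cv2
from cell import r
from scipy.spatial.transform import Rotation as R
def cam(name,save=None):
    p=r.read_camera(name)
    if save: cv2.imwrite('pics/'+save+'.png',p['color'][:,:,::-1])
    return p
def ray(p,xy):
    K=np.array(p['mtx']);k1=p['k1']
    d=np.array([(xy[0]-K[0,2])/K[0,0],(xy[1]-K[1,2])/K[1,1]])
    u=d.copy()
    for _ in range(30): u=d/(1+k1*(u@u))
    Rm=cv2.Rodrigues(np.array(p['rvec'],float))[0];t=np.array(p['tvec'],float).ravel()
    return -Rm.T@t, Rm.T@np.array([u[0],u[1],1.])
def onz(p,xy,z):
    c,d=ray(p,xy); return c+d*(z-c[2])/d[2]
def proj(p,X):
    K=np.array(p['mtx']);Rm=cv2.Rodrigues(np.array(p['rvec'],float))[0]
    q=Rm@np.asarray(X,float)+np.array(p['tvec'],float).ravel();u=q[:2]/q[2];u=u*(1+p['k1']*(u@u))
    return np.array([K[0,0]*u[0]+K[0,2],K[1,1]*u[1]+K[1,2]])
def tri(obs):
    A=np.zeros((3,3));b=np.zeros(3)
    for p,xy in obs:
        c,d=ray(p,xy);d/=np.linalg.norm(d);M=np.eye(3)-np.outer(d,d);A+=M;b+=M@c
    return np.linalg.solve(A,b)
def tool():
    s=r.observe();return np.array(s['tcp_pos']),R.from_quat(s['tcp_rot']).as_matrix(),s
E
python3 - <<'E'
from h import *
s=r.observe();print(s)
t,M,_=tool();print(M)
for n in('scene','top','wrist'):
    p=cam(n,n+'0');print(n,p['mtx'],p['k1'],ray(p,(320,240)))
E
```

```text
pics
{'clock': 0.0, 'joint_pos': array([-1.43427368e+00,  3.81172214e-01,  1.29825828e+00, -2.11432700e-06,
        1.46355196e+00, -2.15307769e-01]), 'joint_vel': array([ 0.0004413 , -0.00045298, -0.00075267, -0.00042986,  0.00062933,
       -0.0003512 ]), 'joint_torque': array([ 1.76338026e-04, -4.37934852e+01, -2.24555415e+01,  7.13247363e-02,
        3.52528982e-02, -1.11914035e-04]), 'tcp_pos': array([ 0.18949923, -0.51606912,  0.26315134]), 'tcp_rot': array([ 0.40513894,  0.58012199, -0.40441822,  0.5794539 ]), 'contact_force': array([ 0.36808017, -0.24303857,  0.56809002]), 'ft_torque': array([-0.01744699, -0.07064101,  0.02670498]), 'opening': 1.0013010319442115}
[[-1.91233745e-04  9.38743445e-01  3.44616755e-01]
 [ 1.37658807e-03  3.44616682e-01 -9.38742482e-01]
 [-9.99999034e-01  2.94876075e-04 -1.35816537e-03]]
scene [[489.5225315    0.         313.66136897]
 [  0.         489.5225315  244.73125742]
 [  0.           0.           1.        ]] -0.014306205808383578 (array([1.48297025, 0.10965523, 0.85331401]), array([-0.78383175, -0.13045532, -0.60733046]))
top [[566.48280245   0.         316.22167185]
 [  0.         566.48280245 235.36028882]
 [  0.           0.           1.        ]] -0.11577980635097004 (array([ 0.36194018, -0.05776109,  1.18878254]), array([ 0.17999948,  0.01684921, -0.98357911]))
wrist [[422.48856427   0.         313.77874377]
 [  0.         422.48856427 229.61019279]
 [  0.           0.           1.        ]] -0.0627262743890559 (array([ 0.25909705, -0.49098088,  0.38403963]), array([-0.28904507, -0.11901671, -0.95032082]))
```

View pics/scene0.png

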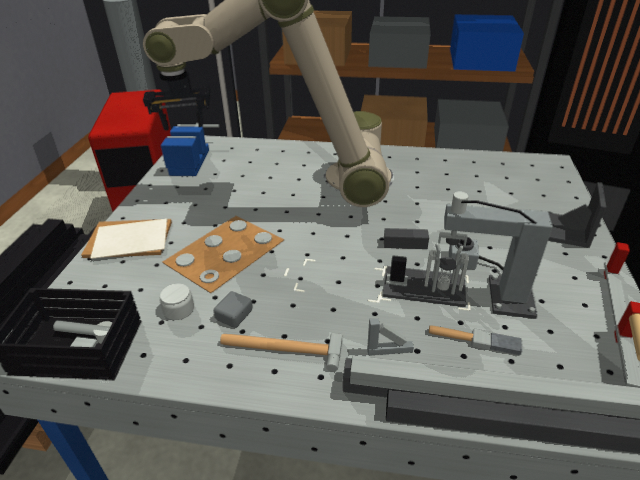

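View pics/top0.png

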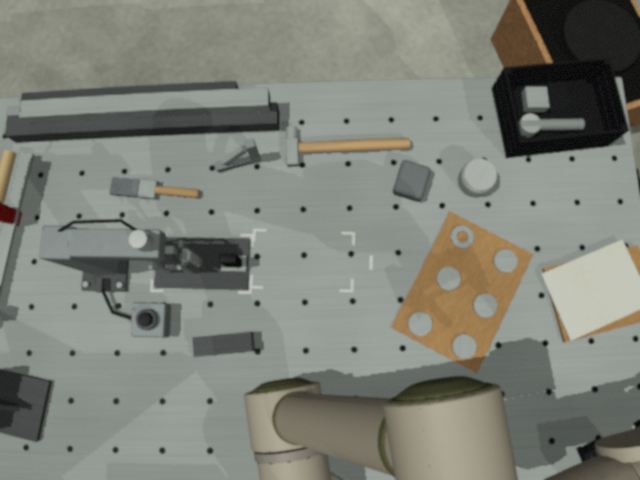

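View pics/wrist0.png

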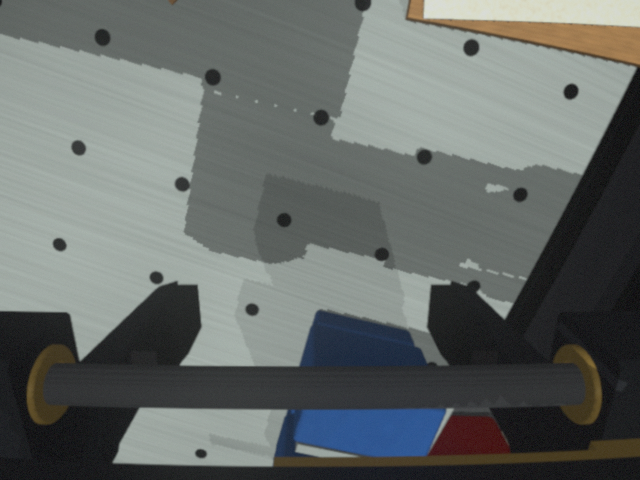

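The top view shows the magazine at about (200,262), with its handle at the right end and the column to its left. The loading marks are at (255–352, 235–290) with their stroke at (371,262). Five plain discs lie on the cardboard, the washer is at (462,236), and the button is at (148,318).

```bash
python3 - <<'E'
from h import *
P={n:cam(n) for n in('top','scene')}
for th in ['magazine','mag_handle','mag_mouth','mag_catches','feed_mark','pickup_head','load_mark','restart_top','sheet','disc1','washer','hammer','tin','square_magnet','offcut','tape','brush']:
    for n,p in P.items():
        o=r.spot_point(p,th)
        z={'mag_handle':.085,'mag_mouth':.122,'mag_catches':.088,'pickup_head':.147,'restart_top':.068,'disc1':.003,'washer':.003}.get(th,0)
        print(th,n,[(round(a['score'],2),np.round(a['xy']).tolist(),np.round(onz(p,a['xy'],z)[:2],4).tolist()) for a in o[:7]])
p=P['top']
o=r.trace(p,'disc1')
for a in o[:7]:
    print(a['score'],a['xy'],a['region'].sum(),onz(p,a['xy'],.009))
o=r.trace(p,'washer');print([(a['score'],onz(p,a['xy'],.008)) for a in o[:2]])
# white marks
g=p['color'].astype(int); m=(g.min(2)>215).astype(np.uint8); m[:,390:]=0
n,l,st,ce=cv2.connectedComponentsWithStats(m)
for i in range(1,n):
    if 15<st[i,4]<400: print(st[i],ce[i])
c=p['color'][200:400,120:420]
cv2.imwrite('pics/c0.png',cv2.resize(c,None,fx=2.6,fy=2.6,interpolation=cv2.INTER_CUBIC)[:,:,::-1])
E
```

```text
magazine top [(0.74, [181.0, 266.0], [0.5304, 0.2623])]
magazine scene [(0.85, [442.0, 292.0], [0.5535, 0.2618])]
mag_handle top [(0.88, [226.0, 257.0], [0.5349, 0.1479])]
mag_handle scene [(0.66, [403.0, 257.0], [0.5311, 0.1572])]
mag_mouth top [(0.9, [166.0, 254.0], [0.538, 0.2593]), (0.64, [182.0, 264.0], [0.5175, 0.2262])]
mag_mouth scene [(0.63, [448.0, 252.0], [0.546, 0.2599]), (0.51, [280.0, 346.0], [0.8812, -0.0733])]
mag_catches top [(0.97, [168.0, 254.0], [0.5427, 0.2659])]
mag_catches scene [(0.91, [446.0, 264.0], [0.5497, 0.2596]), (0.39, [234.0, 316.0], [0.7878, -0.196])]
feed_mark top [(0.2, [171.0, 257.0], [0.5507, 0.2845])]
feed_mark scene []
pickup_head top [(0.98, [159.0, 250.0], [0.5403, 0.2656])]
pickup_head scene [(0.71, [446.0, 240.0], [0.532, 0.2531])]
load_mark top []
load_mark scene [(0.24, [279.0, 345.0], [0.7786, -0.1064]), (0.22, [260.0, 237.0], [0.3928, -0.2473])]
restart_top top [(0.52, [144.0, 318.0], [0.417, 0.3183]), (0.27, [484.0, 305.0], [0.4282, -0.36])]
restart_top scene [(0.55, [279.0, 345.0], [0.8349, -0.0883]), (0.39, [464.0, 242.0], [0.4268, 0
[... 1511 characters left out ...]
), (0.19, [234.0, 259.0], [0.4967, -0.294])]
tape top [(0.76, [410.0, 182.0], [0.702, -0.2367])]
tape scene [(0.89, [233.0, 317.0], [0.7111, -0.2332]), (0.6, [224.0, 250.0], [0.4633, -0.3362]), (0.38, [209.0, 278.0], [0.5842, -0.3368])]
brush top [(0.95, [156.0, 192.0], [0.6979, 0.3229])]
brush scene [(0.86, [473.0, 344.0], [0.7131, 0.324])]
0.8 [505.8, 260.0] 394 [ 0.52443332 -0.42907913  0.009     ]
0.76 [420.6, 320.5] 464 [ 0.40339253 -0.24148127  0.009     ]
0.72 [468.3, 345.2] 435 [ 0.34986202 -0.33757826  0.009     ]
0.58 [484.3, 305.6] 468 [ 0.43005764 -0.37620239  0.009     ]
[(0.76, array([ 0.57031524, -0.32736219,  0.008     ])), (0.27, array([0.36080141, 0.17166726, 0.008     ]))]
```

View pics/c0.png

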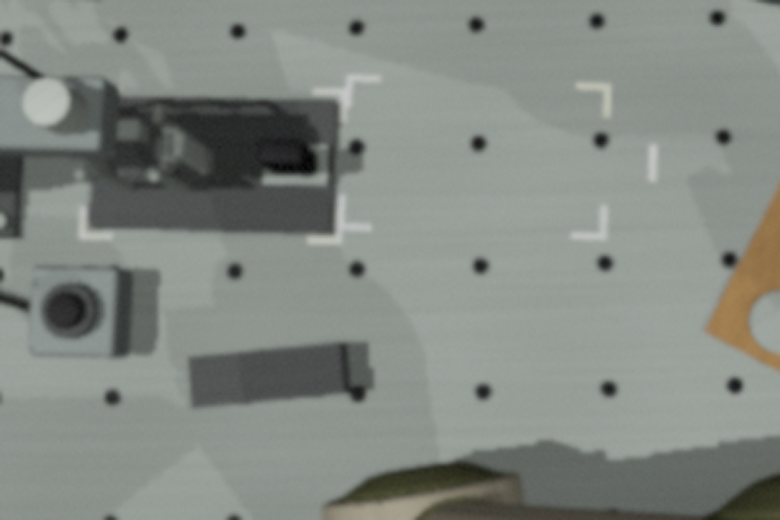

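```bash
python3 - <<'E'
from h import *
p=cam('top')
f=lambda q:onz(p,(q[0]/2.6+120-.3,q[1]/2.6+200-.3),0)[:2]
L=[f(q) for q in[(348,77),(609,85),(605,237),(343,227)]]
F=[f(q) for q in[(345,92),(340,240),(80,236)]]
print('load',np.round(L,4),[np.linalg.norm(L[i]-L[i-1]) for i in range(4)])
print('feed',np.round(F,4),np.linalg.norm(F[0]-F[1]),np.linalg.norm(F[1]-F[2]))
for nm,C in(('load',dict(hp=L[1],hm=L[2],fp=L[0],fm=L[3])),('feed',dict(hp=F[0],hm=F[1],fm=F[2],fp=F[0]+F[2]-F[1]))):
    hc=(C['hp']+C['hm'])/2; fc=(C['fp']+C['fm'])/2; u=fc-hc;Ln=np.linalg.norm(u);u/=Ln
    o=(hc+fc)/2+u*0.045
    print(nm,'origin',o,'yaw of y axis vs +y deg',np.degrees(np.arctan2(-u[0],u[1])),Ln)
print('stroke',f((653,146)))
q=p['color'][235:275,190:260]
cv2.imwrite('pics/c1.png',cv2.resize(p['color'][215:300,140:265],None,fx=6,fy=6,interpolation=cv2.INTER_CUBIC)[:,:,::-1])
p=cam('scene')
cv2.imwrite('pics/c2.png',cv2.resize(p['color'][180:330,360:560],None,fx=4,fy=4,interpolation=cv2.INTER_CUBIC)[:,:,::-1])
E
```

```text
load [[ 0.6066  0.105 ]
 [ 0.5941 -0.1103]
 [ 0.4693 -0.1029]
 [ 0.4824  0.1093]] [np.float64(0.12432495798029236), np.float64(0.21564315049605823), np.float64(0.12502714630310544), np.float64(0.2125947345054276)]
feed [[0.594  0.1075]
 [0.4718 0.1118]
 [0.4792 0.3276]] 0.12227546986713418 0.21598736292318452
load origin [0.54077458 0.04520818] yaw of y axis vs +y deg -3.4254321968470527 0.21411862072434645
feed origin [0.53816127 0.26254635] yaw of y axis vs +y deg -1.958930887813411 0.21598736292318452
stroke [ 0.54249171 -0.14440563]
```

View pics/c1.png

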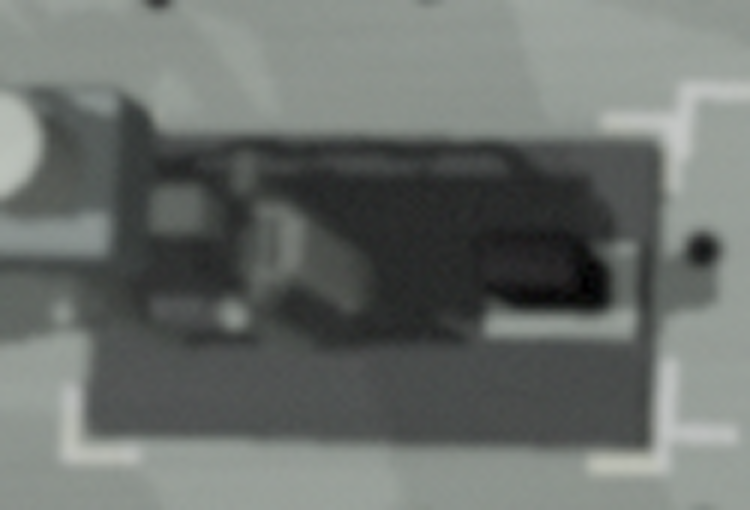

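View pics/c2.png

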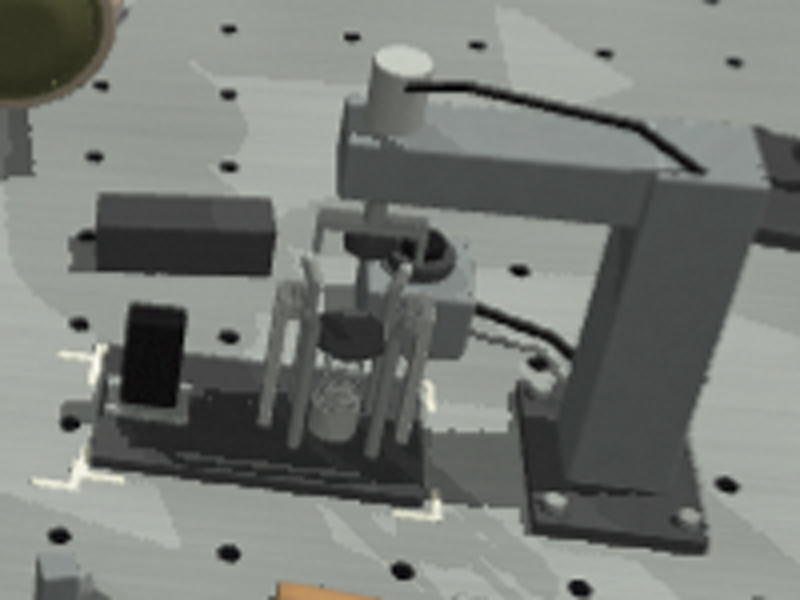

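```bash
cat >> h.py <<'E'
def to(x,y,z,yaw):
    """rows' shift (mm) and spin (deg) for TCP target with jaw axis (tool z) at yaw deg"""
    t,M,s=tool(); d=M.T@(np.array([x,y,z])-t)*1000
    cy=np.degrees(np.arctan2(M[1,2],M[0,2]))
    sp=-((yaw-cy+180)%360-180)
    print('tcp',np.round(t,4),'yaw',round(cy,2),'-> shift',np.round(d,1),'spin',round(sp,1),'q6 end',np.round(np.degrees(np.arctan2(y,x))-yaw,0),'t',round(s['clock'],1),'F',np.round(s['contact_force'],1),'op',round(s['opening'],3))
E
python3 - <<'E'
from h import *
p=cam('top')
f=lambda q:onz(p,(q[0]/6+140-.4,q[1]/6+215-.4),0.01)[:2]
C=[f(q) for q in[(92,437),(650,445),(660,140)]];print(C,np.linalg.norm(C[0]-C[1]),np.linalg.norm(C[1]-C[2]))
u=C[0]-C[1];u/=np.linalg.norm(u);v=np.array([u[1],-u[0]])
print('yaw',np.degrees(np.arctan2(-u[0],u[1])),'origin',(C[1]+C[2])/2+u*.145,C[1]+u*.145+v*.055)
to(.534,.05,.25,-2)
E
```

```text
[array([0.48451734, 0.31481804]), array([0.47781662, 0.11567131]), array([0.58606488, 0.11210898])] 0.19925942413355296 0.10830685220864734
yaw -1.9271112033199334 origin [0.53681682 0.25880814] [0.53766159 0.25873976]
tcp [ 0.1895 -0.5163  0.2637] yaw -69.84 -> shift [  13.7  518.5 -412.9] spin -67.8 q6 end 7.0 t 2.2 F [-0.3 -0.1 -0.2] op 0.998
```

Emit:
servo_tool(
  plan=[
    [14,40,-32,-8,1],
    [14,80,-64,-16,1],
    [14,120,-96,-24,1],
    [14,160,-128,-32,1],
    [14,200,-160,-40,1],
    [14,240,-192,-48,1],
    [14,280,-223,-56,1],
    [14,320,-255,-62,1],
    [14,360,-287,-68,1],
    [14,400,-319,-68,1],
    [14,440,-351,-68,1],
    [14,480,-382,-68,1],
    [14,518,-413,-68,1],
    [14,518,-413,-68,1],
    [14,518,-413,-68,1],
    [14,518,-413,-68,1],
  ],
)

```text
clock: 3.8
tcp_pos: [0.5331, 0.0492, 0.2496]
tcp_rot: [0.011, 0.707, -0.012, 0.707]
contact_force: [-1.1, -0.3, 0.0]
opening: 0.996
```

```bash
python3 - <<'E'
from h import *
p=cam('wrist','w1');cam('scene','s1');cam('top','t1')
for th in('mag_handle','magazine'):
  print(th,[(a['score'],a['xy'],onz(p,a['xy'],.085)) for a in r.spot_point(p,th)][:2])
to(.5337,.085,.075,-2)
E
```

```text
mag_handle [(0.93, [308.0, 66.3], array([0.53187221, 0.14621982, 0.085     ]))]
magazine []
tcp [0.5332 0.0488 0.25  ] yaw -1.94 -> shift [175.   36.2  -0.7] spin 0.1 q6 end 11.0 t 4.0 F [ 0.1 -0.2  0.3] op 0.997
```

View pics/w1.png

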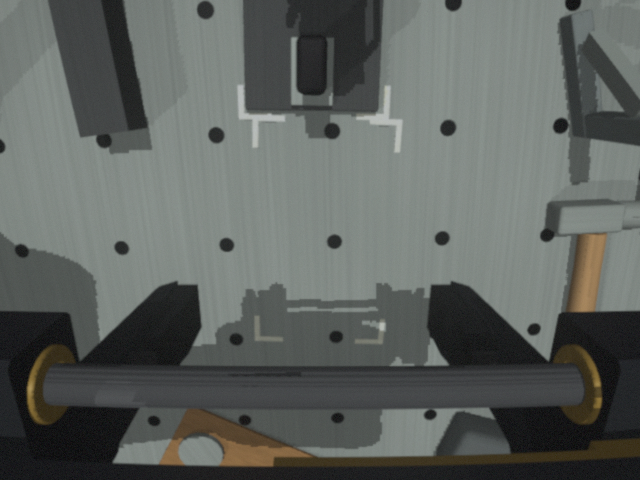

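View pics/s1.png

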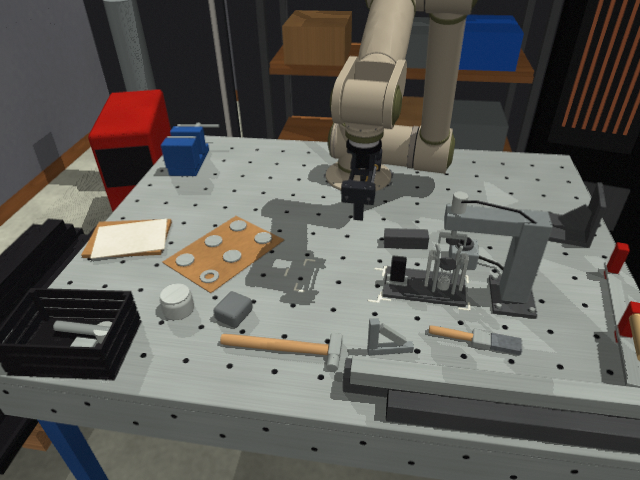

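Emit:
servo_tool(
  plan=[
    [40,9,0,0,1],
    [80,18,0,0,1],
    [120,27,0,0,1],
    [150,36,0,0,1],
    [178,36,0,0,1],
    [178,36,0,0,1],
    [178,36,0,0,1],
    [178,50,0,0,1],
    [178,62,0,0,1],
    [178,74,0,0,1],
    [178,84,0,0,1],
    [178,89,0,0,1],
    [178,89,0,0,1],
    [178,89,0,0,1],
  ],
)

```text
clock: 5.45
tcp_pos: [0.5363, 0.1388, 0.0717]
tcp_rot: [0.011, 0.707, -0.011, 0.707]
contact_force: [-0.5, -0.9, 0.2]
opening: 1.0
```

```bash
python3 - <<'E'
from h import *
p=cam('wrist','w2');p=cam('scene')
cv2.imwrite('pics/s2.png',cv2.resize(p['color'][130:330,300:560],None,fx=3,fy=3)[:,:,::-1])
to(.5337,.138,.072,-2)
E
```

```text
tcp [0.5364 0.1385 0.0717] yaw -1.87 -> shift [-0.3 -0.6 -2.7] spin 0.1 q6 end 16.0 t 5.5 F [-1.4 -1.1  0.3] op 0.998
```

View pics/s2.png

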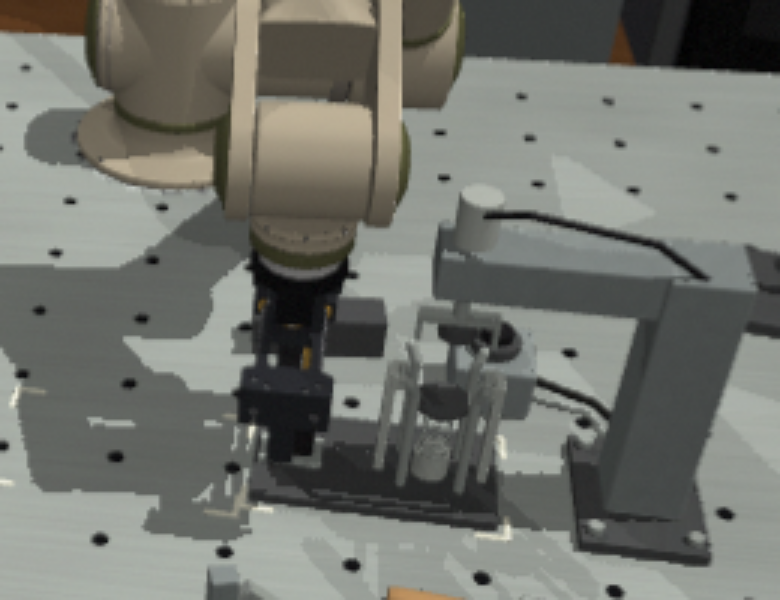

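View pics/w2.png

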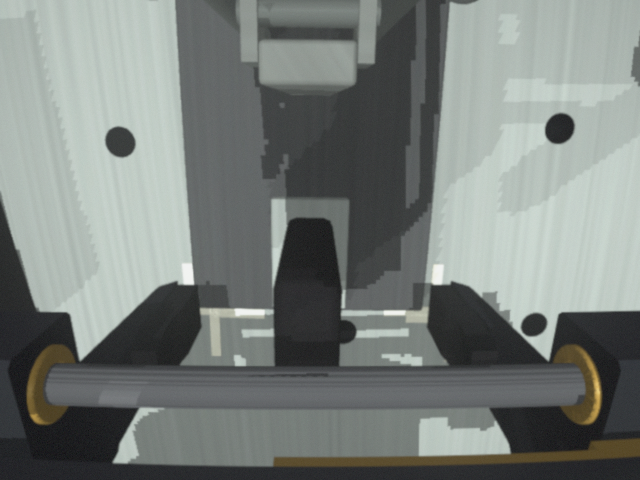

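Emit:
servo_tool(
  plan=[
    [0,0,-2,0,0],
    [0,0,-2,0,0],
    [0,0,-2,0,0],
    [0,0,-2,0,0],
    [0,0,-2,0,0],
    [0,0,-2,0,0],
    [0,0,-2,0,0],
    [0,0,-2,0,0],
  ],
  newtons=40,
)

```text
clock: 6.35
tcp_pos: [0.5344, 0.1389, 0.0718]
tcp_rot: [0.011, 0.707, -0.011, 0.707]
contact_force: [-0.1, -0.3, 0.3]
opening: 0.3
```

```bash
python3 - <<'E'
from h import *
to(.5337,.138,.072,-2)
E
```

```text
tcp [0.5344 0.1389 0.0718] yaw -1.84 -> shift [-0.2 -1.  -0.6] spin 0.2 q6 end 16.0 t 6.3 F [-0.1 -0.3  0.3] op 0.3
```

Emit:
servo_tool(
  plan=[
    [0,0,0,0,0],
    [0,0,0,0,0],
    [0,0,0,0,0],
    [0,0,0,0,0],
    [0,0,0,0,0],
  ],
)

```text
clock: 6.85
tcp_pos: [0.5344, 0.1389, 0.0718]
tcp_rot: [0.011, 0.707, -0.011, 0.707]
contact_force: [0.3, -0.2, -0.5]
opening: 0.223
```

```bash
python3 - <<'E'
from h import *
to(.5337,.138,.072,-2)
E
```

```text
tcp [0.5344 0.1389 0.0718] yaw -1.85 -> shift [-0.2 -0.9 -0.7] spin 0.2 q6 end 16.0 t 6.8 F [ 0.3 -0.2 -0.5] op 0.223
```

Emit:
servo_tool(
  plan=[
    [0,-5,0,0,0],
    [0,-15,0,0,0],
    [0,-27,1,0,0],
    [0,-39,1,0,0],
    [0,-51,2,0,0],
    [0,-63,2,0.3,0],
    [0,-75,2,0.4,0],
    [0,-87,3,0.5,0],
    [0,-99,3,0.6,0],
    [0,-111,4,0.7,0],
    [0,-123,4,0.8,0],
    [0,-135,5,0.9,0],
    [0,-147,5,1,0],
    [0,-159,5,1.1,0],
    [0,-171,6,1.2,0],
    [0,-183,6,1.3,0],
    [0,-195,7,1.4,0],
    [0,-205,7,1.5,0],
    [0,-213,7,1.5,0],
    [0,-213,7,1.5,0],
  ],
)

```text
clock: 8.85
tcp_pos: [0.5345, -0.0758, 0.0717]
tcp_rot: [0.02, 0.707, -0.021, 0.707]
contact_force: [-0.2, -3.6, -0.7]
opening: 0.227
```

```bash
python3 - <<'E'
from h import *
to(.5346,-.0745,.072,-3.4)
p=cam('top','t3')
for th in['mag_handle','mag_mouth','mag_catches','magazine']:
    z={'mag_handle':.085,'mag_mouth':.122,'mag_catches':.088}.get(th,0)
    print(th,[(a['score'],a['xy'],onz(p,a['xy'],z)) for a in r.spot_point(p,th)][:2])
cv2.imwrite('pics/c3.png',cv2.resize(p['color'][215:315,230:390],None,fx=5,fy=5,interpolation=cv2.INTER_CUBIC)[:,:,::-1])
E
```

```text
tcp [ 0.5345 -0.0758  0.0717] yaw -3.38 -> shift [-0.3  1.3 -0. ] spin 0.0 q6 end -5.0 t 8.8 F [-0.2 -3.6 -0.7] op 0.227
mag_handle [(0.47, [153.6, 193.6], array([0.66956084, 0.30018704, 0.085     ]))]
mag_mouth [(0.92, [273.6, 252.3], array([0.53559241, 0.04977801, 0.122     ]))]
mag_catches [(0.95, [274.9, 253.7], array([0.53826576, 0.05065377, 0.088     ])), (0.47, [409.6, 182.9], array([ 0.67544173, -0.22197408,  0.088     ]))]
magazine [(0.76, [279.9, 261.2], array([0.53596759, 0.04879732, 0.        ]))]
```

View pics/c3.png

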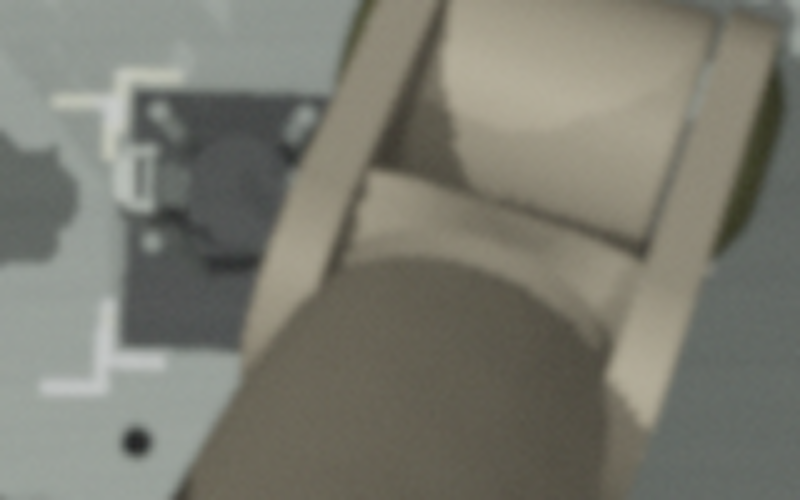

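Emit:
servo_tool(
  plan=[
    [0,0,0,0,0.3],
    [0,0,0,0,0.5],
    [0,0,0,0,0.7],
    [0,0,0,0,0.7],
    [0,0,0,0,0.7],
    [-10,0,0,0,0.7],
    [-30,0,0,0,0.7],
    [-60,0,0,0,0.7],
    [-100,0,0,0,0.7],
    [-140,0,0,0,0.7],
    [-180,0,0,0,0.7],
    [-200,0,0,0,0.7],
    [-200,0,0,0,0.7],
    [-200,0,0,0,0.7],
  ],
)

```text
clock: 10.5
tcp_pos: [0.5341, -0.0741, 0.2714]
tcp_rot: [0.021, 0.707, -0.021, 0.707]
contact_force: [0.4, -0.7, 0.1]
opening: 0.701
```

```bash
python3 - <<'E'
from h import *
to(.536,.045,.3,-3.4)
p=cam('wrist','w4')
for th in['mag_handle','mag_mouth','mag_catches','magazine','load_mark']:
    z={'mag_handle':.085,'mag_mouth':.122,'mag_catches':.088}.get(th,0)
    print(th,[(a['score'],a['xy'],onz(p,a['xy'],z)) for a in r.spot_point(p,th)][:2])
E
```

```text
tcp [ 0.5341 -0.0741  0.2714] yaw -3.34 -> shift [-28.6 119.   -5.1] spin 0.1 q6 end 8.0 t 10.5 F [ 0.4 -0.7  0.1] op 0.701
mag_handle [(0.81, [314.6, 195.4], array([ 0.53447251, -0.06583301,  0.085     ]))]
mag_mouth [(0.88, [314.8, 14.2], array([0.5414461, 0.0508149, 0.122    ]))]
mag_catches [(0.93, [312.9, 29.6], array([0.54006742, 0.04769421, 0.088     ]))]
magazine [(0.68, [317.7, 42.7], array([0.54421563, 0.05058062, 0.        ]))]
load_mark []
```

View pics/w4.png

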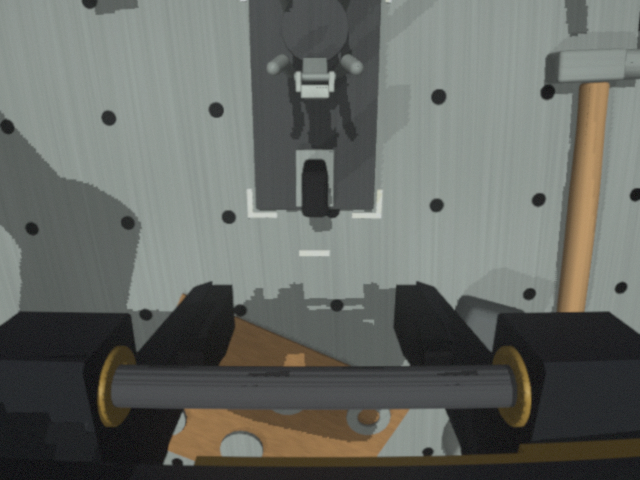

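Emit:
servo_tool(
  plan=[
    [-15,30,0,0,0.7],
    [-29,60,-2,0,0.7],
    [-29,90,-4,0,0.7],
    [-29,119,-5,0,0.7],
    [-29,119,-5,0,0.7],
    [-29,119,-5,0,0.7],
    [-29,119,-5,0,0.7],
  ],
)

```text
clock: 11.5
tcp_pos: [0.5365, 0.044, 0.3005]
tcp_rot: [0.021, 0.707, -0.021, 0.707]
contact_force: [-0.5, -0.1, 0.3]
opening: 0.697
```

```bash
python3 - <<'E'
from h import *
to(.536,.045,.3,-3.4)
p=cam('wrist','w5')
for th in['mag_handle','mag_mouth','mag_catches','magazine','load_mark']:
    z={'mag_handle':.085,'mag_mouth':.122,'mag_catches':.088}.get(th,0)
    print(th,[(a['score'],a['xy'],onz(p,a['xy'],z)) for a in r.spot_point(p,th)][:2])
p=cam('top','t5')
for th in['mag_handle','mag_mouth','mag_catches','magazine','load_mark']:
    z={'mag_handle':.085,'mag_mouth':.122,'mag_catches':.088}.get(th,0)
    print(th,[(a['score'],a['xy'],onz(p,a['xy'],z)) for a in r.spot_point(p,th)][:2])
E
```

```text
tcp [0.5365 0.044  0.3005] yaw -3.39 -> shift [ 0.5  0.9 -0.6] spin 0.0 q6 end 8.0 t 11.5 F [-0.5 -0.1  0.3] op 0.697
mag_handle [(0.85, [319.5, 317.5], array([ 0.53421558, -0.06476638,  0.085     ])), (0.44, [130.1, 64.8], array([0.40282059, 0.1559026 , 0.085     ]))]
mag_mouth [(0.79, [320.4, 200.8], array([0.54087735, 0.04967652, 0.122     ])), (0.71, [214.8, 417.4], array([ 0.4383869 , -0.13710249,  0.122     ]))]
mag_catches [(0.74, [319.0, 192.5], array([0.54020293, 0.04876559, 0.088     ]))]
magazine [(0.92, [318.5, 171.2], array([0.54091596, 0.05212601, 0.        ]))]
load_mark [(0.46, [213.7, 416.0], array([ 3.95774298e-01, -2.39044079e-01,  5.55111512e-17]))]
mag_handle [(0.84, [336.0, 252.8], array([ 0.53745968, -0.06981515,  0.085     ]))]
mag_mouth []
mag_catches [(0.47, [281.1, 258.2], array([0.52899064, 0.03848149, 0.088     ]))]
magazine [(0.66, [278.5, 260.2], array([0.53818694, 0.05175974, 0.        ]))]
load_mark []
```

View pics/w5.png

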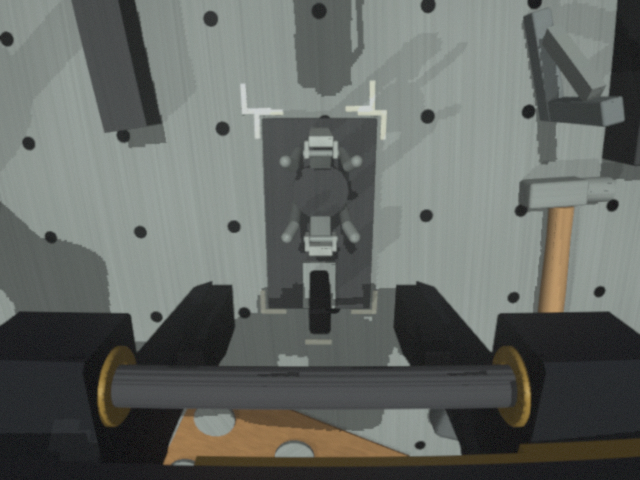

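```bash
python3 - <<'E'
from h import *
p=cam('wrist')
cv2.imwrite('pics/c5.png',cv2.resize(p['color'][100:340,220:420],None,fx=2.5,fy=2.5,interpolation=cv2.INTER_CUBIC)[:,:,::-1])
E
```

```text
(no output)
```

View pics/c5.png

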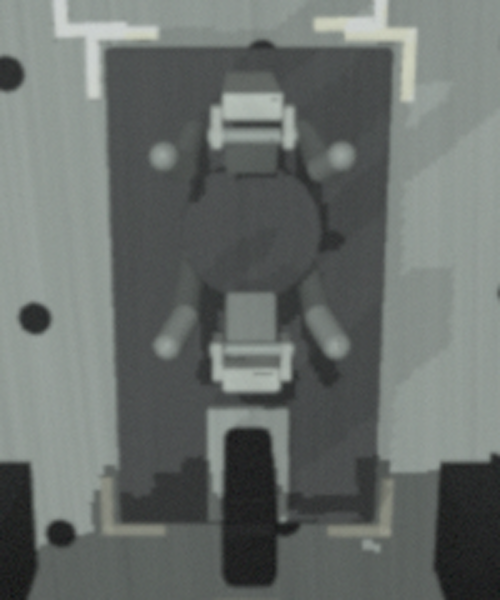

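```bash
python3 - <<'E'
from h import *
p=cam('wrist')
f=lambda q,z:onz(p,(q[0]/2.5+220-.3,q[1]/2.5+100-.3),z)[:2]
rod=np.array([f(q,.122) for q in[(163,155),(341,155),(168,346),(335,346)]])
print('rods',rod.round(4),rod.mean(0))
print(np.degrees(np.arctan2(*(rod[1]-rod[0])[::-1])),np.degrees(np.arctan2(*(rod[3]-rod[2])[::-1])))
pl=np.array([f(q,.01) for q in[(106,47),(391,48),(119,523),(378,523)]])
u=(pl[0]+pl[1]-pl[2]-pl[3]);u/=np.linalg.norm(u)
print('plate',pl.round(4),'yaw',np.degrees(np.arctan2(-u[0],u[1])),'orig',pl.mean(0)+u*.045)
lm=np.array([f(q,0) for q in[(90,35),(415,33),(105,532),(390,532)]])
u=(lm[0]+lm[1]-lm[2]-lm[3]);u/=np.linalg.norm(u)
print('load',lm.round(4),'yaw',np.degrees(np.arctan2(-u[0],u[1])),'orig',lm.mean(0)+u*.045)
print('flap-mid',f((253,238),.1))
print('follower',f((253,232),.087))
E
```

```text
rods [[0.5174 0.0803]
 [0.5677 0.0773]
 [0.5144 0.0236]
 [0.5641 0.0206]] [0.54090675 0.0504507 ]
-3.405674659131381 -3.429522453584467
plate [[ 0.4905  0.108 ]
 [ 0.5983  0.1012]
 [ 0.4773 -0.0911]
 [ 0.5892 -0.0979]] yaw -3.218163082987708 orig [0.54135258 0.04995973]
load [[ 0.4835  0.1126]
 [ 0.6092  0.1059]
 [ 0.4691 -0.1003]
 [ 0.5956 -0.1079]] yaw -3.7485031441774925 orig [0.54230477 0.04746362]
flap-mid [0.54160729 0.05011753]
follower [0.54177649 0.04929906]
```

```bash
python3 - <<'E'
from h import *
to(.398,-.242,.185,-3.4)
E
```

```text
tcp [0.5364 0.0449 0.3007] yaw -3.34 -> shift [ 115.8 -294.5 -121.5] spin 0.1 q6 end -28.0 t 12.2 F [ 0.4 -0.3 -0.3] op 0.696
```

Emit:
servo_tool(
  plan=[
    [15,-40,-16,0,0.7],
    [30,-80,-33,0,0.7],
    [45,-120,-50,0,0.7],
    [60,-160,-66,0,0.7],
    [75,-200,-82,0,0.7],
    [90,-240,-99,0,0.7],
    [105,-270,-112,0,0.7],
    [116,-295,-121,0,0.7],
    [116,-295,-121,0,0.7],
    [116,-295,-121,0,0.7],
  ],
)

```text
clock: 13.2
tcp_pos: [0.3984, -0.2426, 0.1848]
tcp_rot: [0.021, 0.707, -0.021, 0.707]
contact_force: [-0.5, 0.8, -0.3]
opening: 0.698
```

```bash
cat >> h.py <<'E'
def discs(name):
    p=cam('wrist',name); t,M,s=tool(); print('tcp',t.round(4))
    out=[]
    for th in('disc1','washer'):
        for a in r.trace(p,th)[:6]:
            m=a['region'].astype(np.uint8)
            cs,_=cv2.findContours(m,cv2.RETR_EXTERNAL,cv2.CHAIN_APPROX_NONE)
            c=max(cs,key=cv2.contourArea)[:,0,:].astype(float)
            pts=np.array([onz(p,q,.0085 if th!='washer' else .0075)[:2] for q in c[::3]])
            (cx,cy),rad=cv2.minEnclosingCircle(pts.astype(np.float32))
            A=np.c_[2*pts,np.ones(len(pts))];b=(pts**2).sum(1);x=np.linalg.lstsq(A,b,rcond=None)[0];rf=np.sqrt(x[2]+x[:2]@x[:2])
            print(th,round(a['score'],2),np.round(a['xy']),'fit',x[:2].round(4),'r',round(rf,4),'encl',round(cx,4),round(cy,4),round(rad,4))
    return p
E
python3 - <<'E'
from h import *
discs('w6')
E
```

```text
tcp [ 0.3987 -0.2421  0.1851]
disc1 0.85 [315. 203.] fit [ 0.3981 -0.2374] r 0.0244 encl 0.3982 -0.2374 0.025
disc1 0.73 [442. 273.] fit [ 0.4912 -0.2992] r 0.0228 encl 0.4899 -0.301 0.0262
disc1 0.7 [261. 316.] fit [ 0.3504 -0.3256] r 0.0239 encl 0.3496 -0.3255 0.0257
disc1 0.67 [366. 353.] fit [ 0.4315 -0.3659] r 0.0189 encl 0.431 -0.3721 0.024
washer 0.79 [549. 295.] fit [ 0.578  -0.3316] r 0.019 encl 0.5785 -0.3344 0.0253
```

View pics/w6.png

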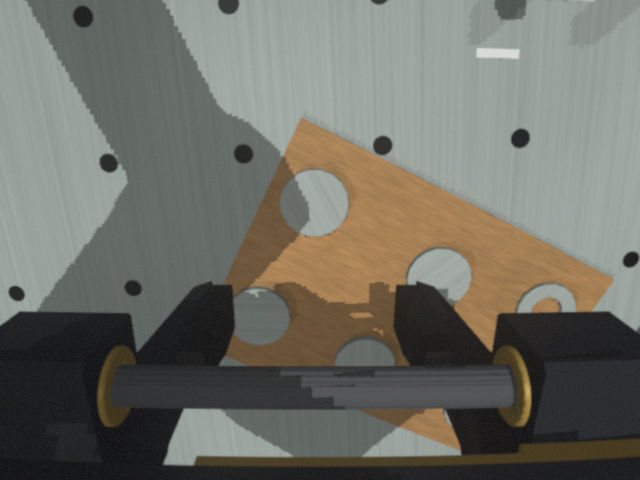

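Emit:
servo_tool(
  plan=[
    [40,5,-1,0,0.7],
    [80,5,-1,0,0.7],
    [115,5,-1,0,0.7],
    [135,5,-1,0,0.7],
    [148,5,-1,0,0.7],
    [156,5,-1,0,0.7],
    [156,5,-1,0,0.7],
    [156,5,-1,0,0.7],
    [156,5,-1,0,0],
    [156,5,-1,0,0],
    [156,5,-1,0,0],
    [156,5,-1,0,0],
    [156,5,-1,0,0],
  ],
  newtons=45,
)

```text
clock: 14.65
tcp_pos: [0.398, -0.2375, 0.029]
tcp_rot: [0.021, 0.707, -0.021, 0.707]
contact_force: [2.7, 2.6, 5.7]
opening: 0.546
```

```bash
python3 - <<'E'
from h import *
to(.541,.05,.2,-3.4)
cam('wrist','w7')
E
```

```text
tcp [ 0.398  -0.2375  0.029 ] yaw -3.35 -> shift [-170.9  295.3  126.1] spin 0.0 q6 end 9.0 t 14.7 F [2.7 2.6 5.7] op 0.546
```

View pics/w7.png

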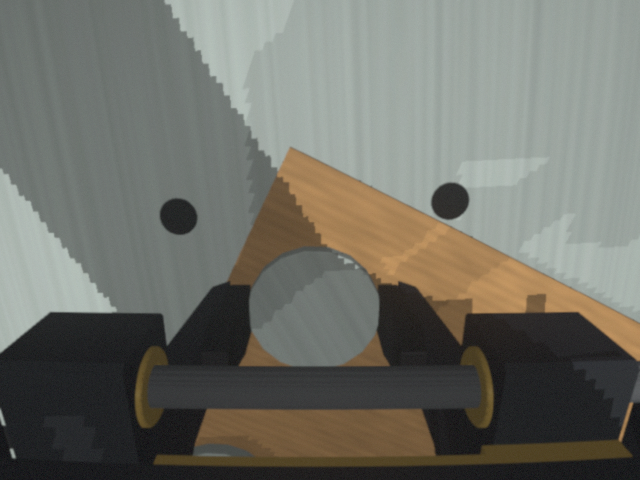

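Emit:
servo_tool(
  plan=[
    [0,0,0,0,0],
    [0,0,0,0,0],
    [-2,0,0,0,0],
    [-6,0,0,0,0],
    [-15,0,0,0,0],
    [-15,0,0,0,0],
  ],
)

```text
clock: 15.3
tcp_pos: [0.398, -0.2378, 0.0448]
tcp_rot: [0.02, 0.706, -0.021, 0.707]
contact_force: [-0.3, -1.2, -0.1]
opening: 0.542
```

```bash
python3 - <<'E'
from h import *
to(.541,.05,.2,-3.4)
cam('wrist','w8')
p=cam('scene'); cv2.imwrite('pics/s8.png',cv2.resize(p['color'][150:300,150:330],None,fx=4,fy=4,interpolation=cv2.INTER_CUBIC)[:,:,::-1])
E
```

```text
tcp [ 0.398  -0.2378  0.0448] yaw -3.34 -> shift [-155.4  295.5  126.1] spin 0.1 q6 end 9.0 t 15.3 F [-0.3 -1.2 -0.1] op 0.542
```

View pics/w8.png

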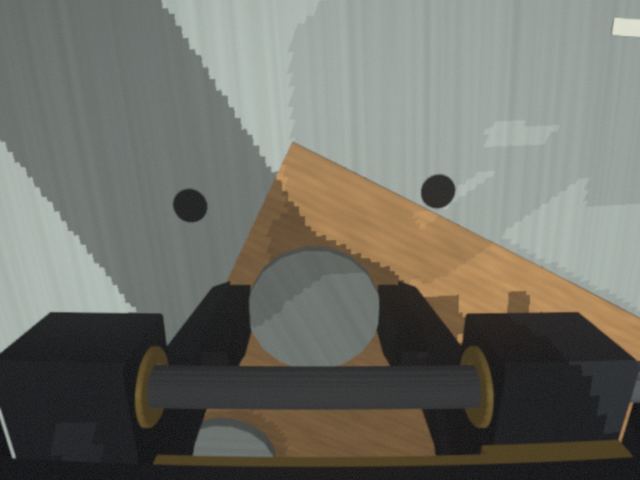

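View pics/s8.png

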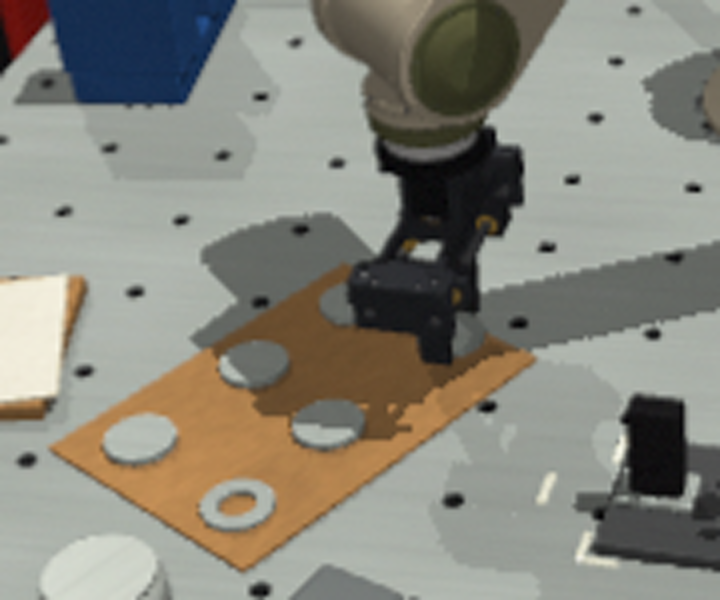

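```bash
cat >> h.py <<'E'
def inhand(name=None):
    p=cam('wrist',name); t,M,s=tool(); zt=t[2]-.020
    o=r.trace(p,'disc1')
    for a in o[:4]:
        m=a['region'].astype(np.uint8)
        cs,_=cv2.findContours(m,cv2.RETR_EXTERNAL,cv2.CHAIN_APPROX_NONE)
        c=max(cs,key=cv2.contourArea)[:,0,:].astype(float)
        pts=np.array([onz(p,q,zt)[:2] for q in c])
        A=np.c_[2*pts,np.ones(len(pts))];b=(pts**2).sum(1);x=np.linalg.lstsq(A,b,rcond=None)[0];rf=np.sqrt(x[2]+x[:2]@x[:2])
        d=np.r_[x[:2],0]-np.r_[t[:2],0]
        print('hand',round(a['score'],2),np.round(a['xy']),'r',round(rf,4),'off toolyz mm',(M.T@d*1000)[1:].round(1))
E
python3 - <<'E'
from h import *
inhand(); to(.541,.05,.19,-3.4)
E
```

```text
hand 0.66 [230. 442.] r 0.0134 off toolyz mm [-61.7 -35.2]
hand 0.63 [314. 309.] r 0.0245 off toolyz mm [ 0.7 -0.7]
tcp [ 0.3977 -0.2375  0.0437] yaw -3.34 -> shift [-146.3  295.3  126.3] spin 0.1 q6 end 9.0 t 15.5 F [-0.3  0.8 -0.3] op 0.545
```

Emit:
servo_tool(
  plan=[
    [-45,0,0,0,0],
    [-90,25,10,0,0],
    [-125,65,28,0,0],
    [-146,105,45,0,0],
    [-146,145,62,0,0],
    [-146,185,79,0,0],
    [-146,225,96,0,0],
    [-146,255,109,0,0],
    [-146,280,120,0,0],
    [-146,295,126,0,0],
    [-146,295,126,0,0],
    [-146,295,126,0,0],
    [-146,295,126,0,0],
  ],
  newtons=60,
)

```text
clock: 16.8
tcp_pos: [0.5404, 0.0486, 0.1897]
tcp_rot: [0.021, 0.707, -0.021, 0.707]
contact_force: [0.2, -0.4, -0.0]
opening: 0.54
```

```bash
python3 - <<'E'
from h import *
inhand('w9'); to(.541,.05,.097,-3.4)
E
```

```text
hand 0.92 [315. 307.] r 0.0244 off toolyz mm [ 0.9 -0.8]
tcp [0.5405 0.0487 0.1898] yaw -3.43 -> shift [92.8  1.4  0.4] spin -0.0 q6 end 9.0 t 16.9 F [ 0.1 -0.7 -0.4] op 0.543
```

View pics/w9.png

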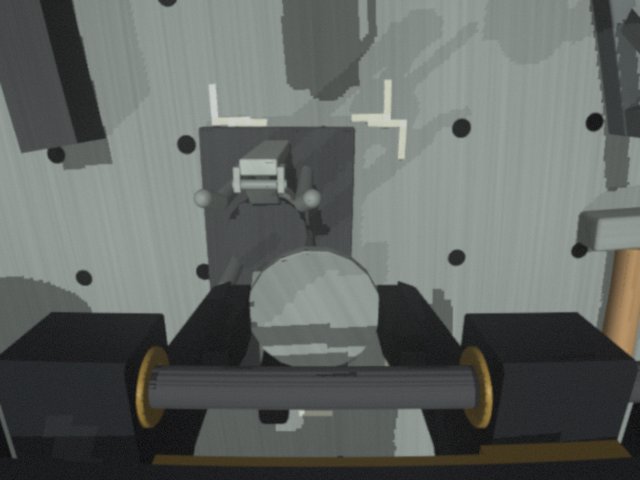

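The wrist view shows the magazine has been knocked about 35 mm sideways: its plate spans columns 203–353, while the marks are at 215–400. I'll put this disc back on the cardboard, slide the magazine back onto the marks, then carry on.

Emit:
servo_tool(
  plan=[
    [0,-20,-8,0,0],
    [0,-60,-26,0,0],
    [0,-100,-43,0,0],
    [0,-140,-60,0,0],
    [0,-180,-77,0,0],
    [0,-220,-94,0,0],
    [20,-255,-110,0,0],
    [60,-280,-120,0,0],
    [100,-295,-126,0,0],
    [130,-295,-126,0,0],
    [150,-295,-126,0,0],
    [158,-295,-126,0,0],
    [160,-295,-126,0,0],
    [160,-295,-126,0,0],
    [160,-295,-126,0,0.7],
    [160,-295,-126,0,0.7],
    [160,-295,-126,0,0.7],
    [150,-295,-126,0,0.7],
    [120,-295,-126,0,0.7],
    [80,-295,-126,0,0.7],
  ],
  newtons=40,
)

```text
clock: 18.9
tcp_pos: [0.3972, -0.237, 0.1105]
tcp_rot: [0.021, 0.708, -0.02, 0.706]
contact_force: [0.3, -0.2, -0.1]
opening: 0.698
```

```bash
python3 - <<'E'
from h import *
p=discs('w10')
p=cam('top','t10')
for th in['mag_handle','mag_mouth','mag_catches','magazine']:
    z={'mag_handle':.085,'mag_mouth':.122,'mag_catches':.088}.get(th,0)
    print(th,[(a['score'],a['xy'],onz(p,a['xy'],z)) for a in r.spot_point(p,th)][:2])
to(.505,.05,.3,-3.4)
E
```

```text
tcp [ 0.3991 -0.2386  0.1166]
disc1 0.84 [316. 244.] fit [ 0.3974 -0.2378] r 0.0246 encl 0.3977 -0.2379 0.0254
disc1 0.77 [482. 313.] fit [ 0.4911 -0.2915] r 0.0153 encl 0.4893 -0.2943 0.0205
disc1 0.76 [381. 435.] fit [ 0.4309 -0.3724] r 0.0231 encl 0.4312 -0.3733 0.0259
disc1 0.74 [251. 357.] fit [ 0.3526 -0.3104] r 0.013 encl 0.3521 -0.313 0.0189
mag_handle [(0.96, [334.1, 269.2], array([ 0.50500141, -0.06519637,  0.085     ]))]
mag_mouth [(0.65, [271.8, 264.0], array([0.5130991, 0.053397 , 0.122    ]))]
mag_catches [(0.76, [272.4, 267.0], array([0.511941 , 0.0558012, 0.088    ])), (0.52, [410.1, 185.8], array([ 0.66936516, -0.22264511,  0.088     ]))]
magazine [(0.62, [280.4, 274.1], array([0.50837884, 0.04801389, 0.        ]))]
tcp [ 0.3974 -0.2372  0.1089] yaw -3.35 -> shift [-190.8  293.2   90.4] spin 0.1 q6 end 9.0 t 19.3 F [-1.3 -0.7 -0.6] op 0.701
```

View pics/t10.png

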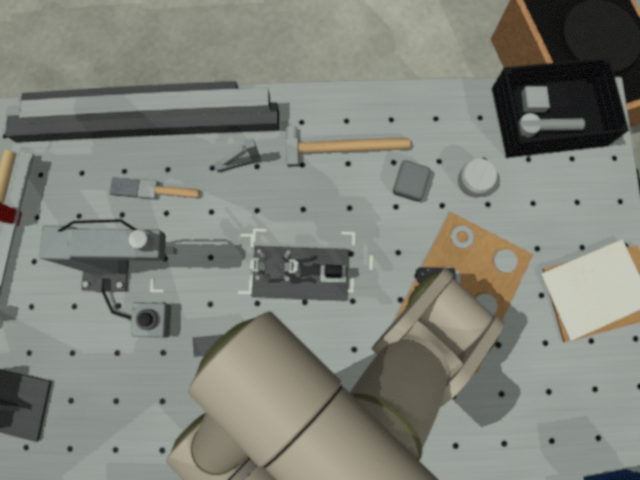

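Emit:
servo_tool(
  plan=[
    [-50,0,0,0,0.7],
    [-90,30,9,0,0.7],
    [-120,70,20,0,0.7],
    [-150,110,33,0,0.7],
    [-180,150,46,0,0.7],
    [-191,190,58,0,0.7],
    [-191,230,70,0,0.7],
    [-191,265,82,0,0.7],
    [-191,293,90,0,0.7],
    [-191,293,90,0,0.7],
    [-191,293,90,0,0.7],
  ],
)

```text
clock: 20.4
tcp_pos: [0.5046, 0.0498, 0.2998]
tcp_rot: [0.02, 0.708, -0.02, 0.706]
contact_force: [0.5, 0.4, 0.1]
opening: 0.7
```

```bash
cat >> h.py <<'E'
def magview(name):
    p=cam('wrist',name+'_f'); np.save('pics/'+name+'.npy',dict(p={k:p[k] for k in('mtx','k1','rvec','tvec')},shot=0),allow_pickle=True)
    cv2.imwrite('pics/'+name+'.png',cv2.resize(p['color'][80:340,200:440],None,fx=2.3,fy=2.3,interpolation=cv2.INTER_CUBIC)[:,:,::-1])
def magfit(name,rods=None,plate=None,marks=None):
    p=np.load('pics/'+name+'.npy',allow_pickle=True).item()['p']
    f=lambda q,z:onz(p,(q[0]/2.3+200-.3,q[1]/2.3+80-.3),z)[:2]
    if rods: 
        a=np.array([f(q,.122) for q in rods]);print('rods',a.mean(0).round(4),'yaw',np.degrees(np.arctan2(*(a[1]-a[0]+a[3]-a[2])[::-1])).round(2),np.linalg.norm(a[1]-a[0]))
    for n,c,z in(('plate',plate,.01),('marks',marks,0)):
        if c:
            a=np.array([f(q,z) for q in c]);u=a[0]+a[1]-a[2]-a[3];u/=np.linalg.norm(u)
            print(n,(a.mean(0)+u*.045).round(4),'yaw',np.degrees(np.arctan2(-u[0],u[1])).round(2),'size',np.linalg.norm(a[1]-a[0]).round(4),np.linalg.norm(a[3]-a[1]).round(4))
E
python3 - <<'E'
from h import *
magview('m1');to(.505,-.07,.072,-3.4)
E
```

```text
tcp [0.5045 0.0492 0.3001] yaw -3.35 -> shift [ 228.1 -118.9    7.8] spin 0.0 q6 end -4.0 t 20.4 F [-1.   0.1  0.2] op 0.699
```

View pics/m1.png

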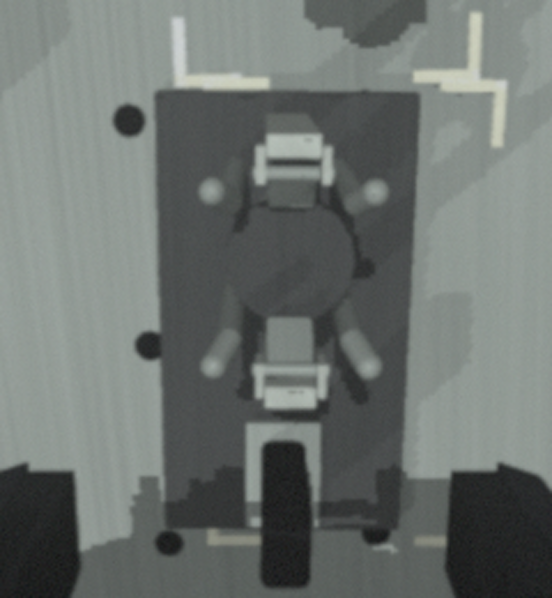

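```bash
python3 - <<'E'
from h import *
magfit('m1',rods=[(211,191),(376,191),(213,366),(368,367)],plate=[(156,92),(419,95),(167,527),(398,530)])
E
```

```text
rods [0.5131 0.0546] yaw -3.51 0.05064956258076391
plate [0.5137 0.0537] yaw -3.61 size 0.1082 0.1983
```

Emit:
servo_tool(
  plan=[
    [0,-40,3,0,0.7],
    [20,-80,6,0,0.7],
    [60,-115,8,0,0.7],
    [100,-115,8,0,0.7],
    [140,-115,8,0,0.7],
    [180,-115,8,0,0.7],
    [210,-115,8,0,0.7],
    [228,-115,8,0,0.7],
    [228,-115,8,0,0.7],
    [228,-115,8,0,0],
    [228,-115,8,0,0],
    [228,-115,8,0,0],
    [228,-115,8,0,0],
    [228,-115,8,0,0],
    [228,-115,8,0,0],
    [228,-115,8,0,0],
    [228,-115,8,0,0],
    [228,-115,8,0,0],
    [228,-115,8,0,0],
  ],
)

```text
clock: 22.35
tcp_pos: [0.5062, -0.0655, 0.0731]
tcp_rot: [0.021, 0.707, -0.021, 0.707]
contact_force: [-1.5, 0.1, 6.0]
opening: 0.224
```

```bash
python3 - <<'E'
from h import *
to(.5341,-.073,.072,-3.4)
cam('wrist','w11')
E
```

```text
tcp [ 0.5062 -0.0655  0.0731] yaw -3.35 -> shift [ 1.1 -5.8 28.3] spin 0.1 q6 end -4.0 t 22.4 F [-1.5  0.1  6. ] op 0.224
```

View pics/w11.png

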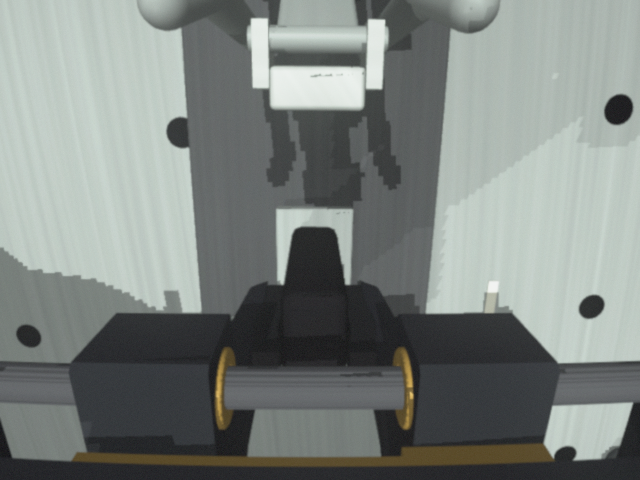

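Emit:
servo_tool(
  plan=[
    [0,-1,4,0,0],
    [0,-2,9,0,0],
    [0,-3,15,0,0],
    [0,-4,20,0,0],
    [0,-5,24,0,0],
    [0,-6,28,0,0],
    [0,-6,28,0,0],
    [0,-6,28,0,0],
    [0,-6,28,0,0.4],
    [0,-6,28,0,0.7],
    [0,-6,28,0,0.7],
    [0,-6,28,0,0.7],
    [0,-6,28,0,0.7],
    [-20,-6,28,0,0.7],
    [-60,-6,28,0,0.7],
    [-110,0,28,0,0.7],
    [-150,30,28,0,0.7],
    [-190,70,28,0,0.7],
    [-228,109,26,0,0.7],
    [-228,109,26,0,0.7],
  ],
)

```text
clock: 24.4
tcp_pos: [0.5387, 0.0444, 0.3047]
tcp_rot: [0.019, 0.704, -0.02, 0.709]
contact_force: [-0.7, 0.3, 0.6]
opening: 0.702
```

Emit:
servo_tool(
  plan=[
    [0,0,0,0,0.7],
    [0,0,0,0,0.7],
    [0,0,0,0,0.7],
  ],
)

```text
clock: 24.7
tcp_pos: [0.538, 0.0406, 0.299]
tcp_rot: [0.021, 0.708, -0.021, 0.706]
contact_force: [0.2, -0.7, 0.3]
opening: 0.702
```

```bash
python3 - <<'E'
from h import *
magview('m2');to(.3975,-.2378,.185,-3.4)
E
```

```text
tcp [0.5381 0.0407 0.2992] yaw -3.44 -> shift [ 114.5 -286.4 -123.3] spin -0.0 q6 end -27.0 t 24.8 F [ 0.3 -0.4 -0.2] op 0.701
```

View pics/m2.png

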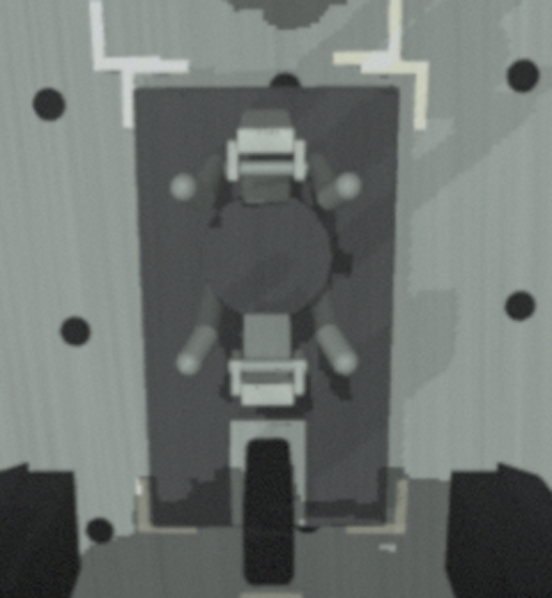

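```bash
python3 - <<'E'
from h import *
magfit('m2',rods=[(183,186),(348,186),(188,361),(344,361)],plate=[(134,87),(399,87),(149,525),(387,526)],marks=[(125,65),(425,63),(139,533),(405,532)])
E
```

```text
rods [0.5382 0.0478] yaw -3.47 0.05043026390431472
plate [0.5388 0.0474] yaw -3.24 size 0.1086 0.1989
marks [0.5418 0.0473] yaw -3.68 size 0.1253 0.2168
```

Emit:
servo_tool(
  plan=[
    [15,-40,-17,0,0.7],
    [30,-80,-34,0,0.7],
    [60,-120,-52,0,0.7],
    [90,-160,-69,0,0.7],
    [120,-200,-86,0,0.7],
    [150,-235,-101,0,0.7],
    [180,-265,-115,0,0.7],
    [210,-286,-123,0,0.7],
    [235,-286,-123,0,0.7],
    [255,-286,-123,0,0.7],
    [266,-286,-123,0,0.7],
    [270,-286,-123,0,0.7],
    [270,-286,-123,0,0.7],
    [270,-286,-123,0,0],
    [270,-286,-123,0,0],
    [270,-286,-123,0,0],
    [270,-286,-123,0,0],
    [270,-286,-123,0,0],
    [270,-286,-123,0,0],
    [270,-286,-123,0,0],
  ],
  newtons=60,
)

```text
clock: 26.75
tcp_pos: [0.399, -0.2367, 0.0312]
tcp_rot: [0.02, 0.707, -0.021, 0.707]
contact_force: [-0.4, 1.0, 5.6]
opening: 0.531
```

```bash
python3 - <<'E'
from h import *
inhand(); to(.5383,.0472,.19,-3.4)
E
```

```text
hand 0.71 [314. 307.] r 0.0242 off toolyz mm [ 0.7 -0.8]
hand 0.71 [220. 450.] r 0.0081 off toolyz mm [-67.1 -39.5]
tcp [ 0.399  -0.2368  0.0312] yaw -3.34 -> shift [-158.9  291.5  122.7] spin 0.1 q6 end 8.0 t 26.9 F [-1.1  0.5  5.8] op 0.529
```

Emit:
servo_tool(
  plan=[
    [0,0,0,0,0.65],
    [0,0,0,0,0.65],
    [0,0,0,0,0.65],
    [1,0,0,0,0.65],
    [2,0,0,0,0.65],
    [2,0,0,0,0.65],
  ],
)

```text
clock: 27.45
tcp_pos: [0.3987, -0.2365, 0.0286]
tcp_rot: [0.021, 0.707, -0.021, 0.707]
contact_force: [0.2, -1.2, -1.0]
opening: 0.651
```

```bash
python3 - <<'E'
from h import *
inhand(); to(.5383,.0472,.19,-3.4)
E
```

```text
hand 0.88 [315. 310.] r 0.0245 off toolyz mm [-0.3 -0.5]
hand 0.63 [208. 454.] r 0.0138 off toolyz mm [-77.3 -45.2]
tcp [ 0.3988 -0.2365  0.0287] yaw -3.34 -> shift [-161.3  291.4  122.7] spin 0.1 q6 end 8.0 t 27.6 F [ 0.1  0.4 -1.4] op 0.65
```

Emit:
servo_tool(
  plan=[
    [0,0,0,0,0],
    [0,0,0,0,0],
    [0,0,0,0,0],
    [0,0,0,0,0],
    [0,0,0,0,0],
    [0,0,0,0,0],
    [0,0,0,0,0],
  ],
  newtons=40,
)

```text
clock: 28.25
tcp_pos: [0.3988, -0.2366, 0.0288]
tcp_rot: [0.021, 0.707, -0.021, 0.707]
contact_force: [-0.3, -0.6, -0.4]
opening: 0.548
```

```bash
python3 - <<'E'
from h import *
inhand(); to(.5383,.0472,.19,-3.4)
E
```

```text
hand 0.96 [215. 451.] r 0.0073 off toolyz mm [-68.3 -41.4]
hand 0.55 [315. 310.] r 0.0246 off toolyz mm [-0.3 -0.7]
tcp [ 0.3988 -0.2366  0.0288] yaw -3.35 -> shift [-161.2  291.4  122.7] spin 0.1 q6 end 8.0 t 28.4 F [-0.6  0.1  0.4] op 0.548
```

Emit:
servo_tool(
  plan=[
    [-10,0,0,0,0],
    [-50,5,2,0,0],
    [-95,30,12,0,0],
    [-130,65,27,0,0],
    [-161,105,44,0,0],
    [-161,145,61,0,0],
    [-161,185,78,0,0],
    [-161,225,94,0,0],
    [-161,255,107,0,0],
    [-161,280,118,0,0],
    [-161,292,123,0,0],
    [-161,292,123,0,0],
    [-161,292,123,0,0],
    [-161,292,123,0,0],
  ],
)

```text
clock: 29.75
tcp_pos: [0.5382, 0.0466, 0.1899]
tcp_rot: [0.021, 0.707, -0.021, 0.707]
contact_force: [0.1, 0.3, -0.6]
opening: 0.553
```

```bash
python3 - <<'E'
from h import *
inhand('w12'); to(.5383,.0478,.097,-3.4)
p=cam('scene'); cv2.imwrite('pics/s12.png',cv2.resize(p['color'][130:330,270:530],None,fx=3,fy=3,interpolation=cv2.INTER_CUBIC)[:,:,::-1])
E
```

```text
hand 0.59 [314. 308.] r 0.0244 off toolyz mm [-0.2 -0.8]
tcp [0.5383 0.0468 0.1899] yaw -3.43 -> shift [92.9  1.  -0.1] spin -0.0 q6 end 8.0 t 29.9 F [-0.   1.  -1.2] op 0.542
```

View pics/w12.png

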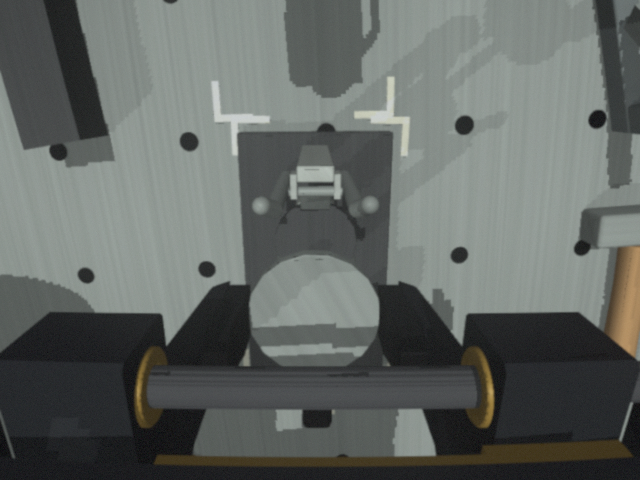

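View pics/s12.png

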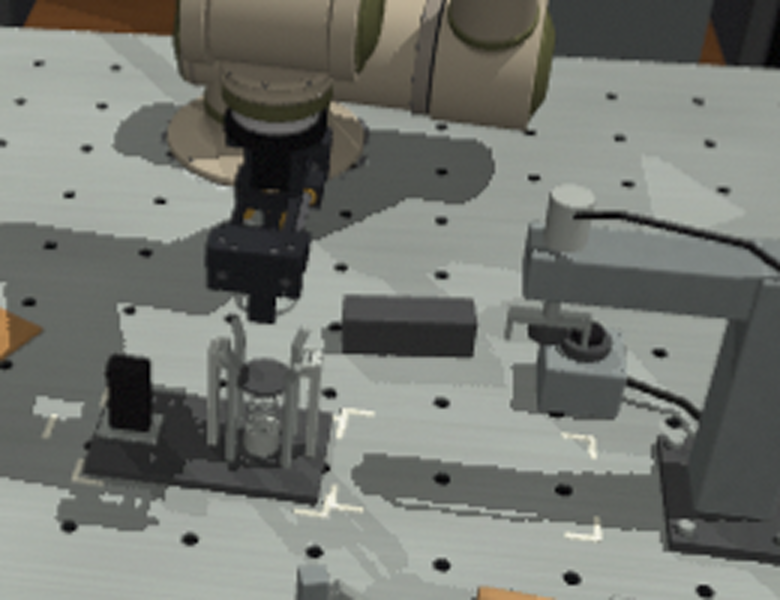

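Emit:
servo_tool(
  plan=[
    [12,1,0,0,0],
    [25,1,0,0,0],
    [35,1,0,0,0],
    [42,1,0,0,0],
    [48,1,0,0,0],
    [54,1,0,0,0],
    [59,1,0,0,0],
    [64,1,0,0,0],
    [64,1,0,0,0],
  ],
  newtons=60,
)

```text
clock: 30.8
tcp_pos: [0.5385, 0.0488, 0.1252]
tcp_rot: [0.021, 0.707, -0.021, 0.707]
contact_force: [-0.1, 0.5, -0.1]
opening: 0.538
```

```bash
python3 - <<'E'
from h import *
inhand('w13'); to(.5383,.0478,.097,-3.4)
E
```

```text
hand 0.89 [313. 310.] r 0.0245 off toolyz mm [-0.1 -0.9]
tcp [0.5387 0.0488 0.1258] yaw -3.34 -> shift [28.8 -1.  -0.4] spin 0.1 q6 end 8.0 t 30.9 F [-0.3  0.2 -0.1] op 0.54
```

View pics/w13.png

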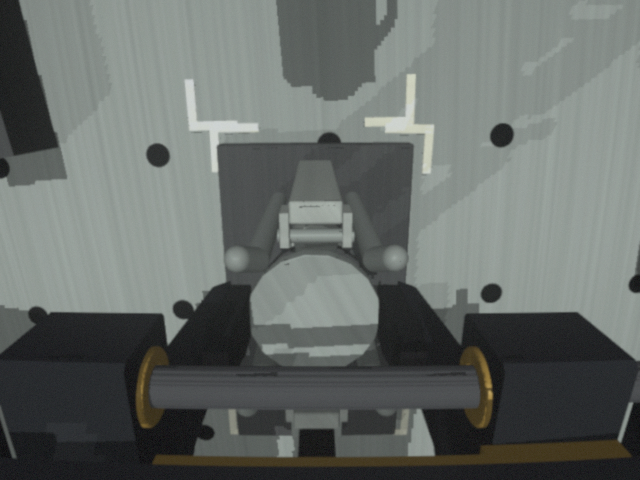

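Emit:
servo_tool(
  plan=[
    [4,-0.5,0,0,0],
    [8,-0.5,0,0,0],
    [12,-0.5,0,0,0],
    [16,-0.5,0,0,0],
    [20,-0.5,0,0,0],
    [24,-0.5,0,0,0],
    [27,-0.5,0,0,0],
    [28,-0.5,0,0,0],
    [28,-0.5,0,0,0],
  ],
)

```text
clock: 31.8
tcp_pos: [0.5387, 0.0483, 0.0978]
tcp_rot: [0.021, 0.707, -0.021, 0.707]
contact_force: [-0.1, -1.0, 5.1]
opening: 0.541
```

```bash
python3 - <<'E'
from h import *
inhand('w14'); to(.5383,.0478,.097,-3.4)
E
```

```text
hand 0.63 [315. 321.] r 0.0221 off toolyz mm [-3.5 -0.6]
tcp [0.5387 0.0483 0.0979] yaw -3.34 -> shift [ 0.9 -0.5 -0.4] spin 0.1 q6 end 8.0 t 31.9 F [-0.5  0.3  4.7] op 0.544
```

View pics/w14.png

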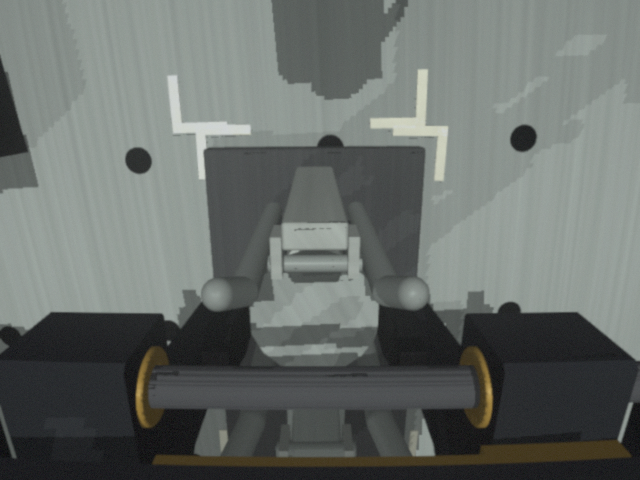

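Emit:
servo_tool(
  plan=[
    [0,0,0,0,0.65],
    [0,0,0,0,0.65],
    [0,0,0,0,0.65],
    [0,0,0,0,0.65],
    [-20,0,0,0,0.65],
    [-60,0,0,0,0.65],
    [-100,0,0,0,0.65],
    [-150,0,0,0,0.65],
    [-200,0,0,0,0.65],
    [-202,0,0,0,0.65],
    [-202,0,0,0,0.65],
    [-202,0,0,0,0.65],
  ],
)

```text
clock: 33.1
tcp_pos: [0.5382, 0.0483, 0.2981]
tcp_rot: [0.021, 0.708, -0.021, 0.706]
contact_force: [-0.1, -0.2, -0.8]
opening: 0.649
```

```bash
python3 - <<'E'
from h import *
magview('m3');to(.4955,-.300,.185,-3.4)
p=cam('scene'); cv2.imwrite('pics/s15.png',cv2.resize(p['color'][200:310,300:400],None,fx=6,fy=6,interpolation=cv2.INTER_CUBIC)[:,:,::-1])
E
```

```text
tcp [0.5382 0.0483 0.2979] yaw -3.35 -> shift [ 112.9 -350.2  -21.9] spin 0.1 q6 end -28.0 t 33.1 F [-0.4  0.3  0.1] op 0.647
```

View pics/m3.png

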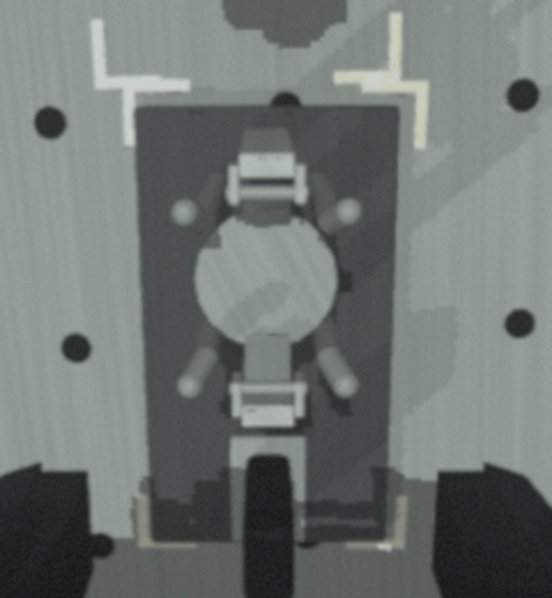

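View pics/s15.png

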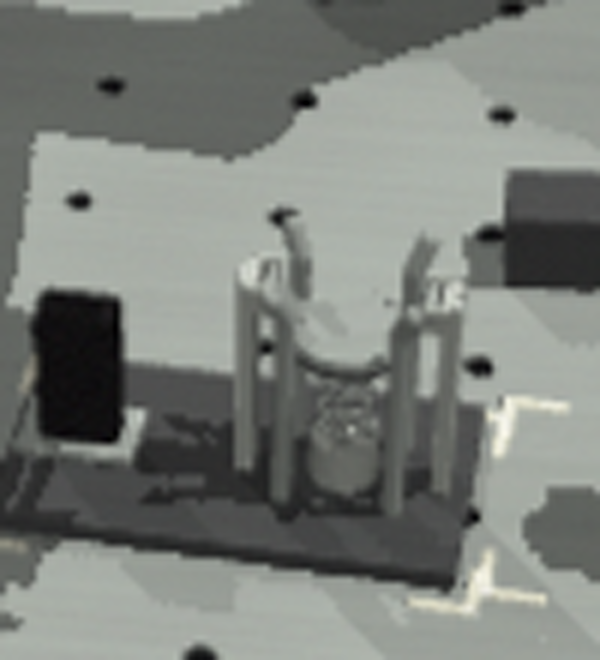

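```bash
python3 - <<'E'
from h import *
magfit('m3',rods=[(184,211),(349,211),(190,385),(345,385)])
to(.4935,-.303,.185,-3.4)
E
```

```text
rods [0.5384 0.0478] yaw -3.39 0.050644169619689934
tcp [0.5383 0.0483 0.298 ] yaw -3.34 -> shift [ 113.  -353.3  -23.8] spin 0.1 q6 end -28.0 t 33.2 F [0.5 0.6 0.2] op 0.647
```

Emit:
servo_tool(
  plan=[
    [0,-40,-3,0,0.68],
    [15,-80,-5,0,0.68],
    [30,-120,-8,0,0.68],
    [45,-160,-10,0,0.68],
    [60,-200,-12,0,0.68],
    [75,-240,-15,0,0.68],
    [90,-280,-18,0,0.68],
    [105,-320,-22,0,0.68],
    [113,-353,-24,0,0.68],
    [113,-353,-24,0,0.68],
    [113,-353,-24,0,0.68],
    [113,-353,-24,0,0.68],
  ],
)

```text
clock: 34.4
tcp_pos: [0.4942, -0.3016, 0.1866]
tcp_rot: [0.021, 0.707, -0.02, 0.707]
contact_force: [-0.9, 0.0, -0.1]
opening: 0.679
```

```bash
python3 - <<'E'
from h import *
discs('w16')
to(.4935,-.3,.0287,-3.4)
E
```

```text
tcp [ 0.4944 -0.3015  0.1869]
disc1 0.95 [308. 209.] fit [ 0.49   -0.3023] r 0.0243 encl 0.4898 -0.3023 0.0251
disc1 0.79 [130. 252.] fit [ 0.3501 -0.3259] r 0.0253 encl 0.3501 -0.3259 0.0263
disc1 0.74 [359. 346.] fit [ 0.5242 -0.4206] r 0.0217 encl 0.5242 -0.4243 0.0251
disc1 0.7 [253. 302.] fit [ 0.4361 -0.3743] r 0.0213 encl 0.4322 -0.3752 0.0257
washer 0.93 [442. 252.] fit [ 0.5783 -0.3375] r 0.0244 encl 0.5781 -0.3376 0.0251
tcp [ 0.4944 -0.3017  0.1871] yaw -3.26 -> shift [158.4   1.6  -1.1] spin 0.1 q6 end -28.0 t 34.5 F [ 0.3 -0.1  0.1] op 0.682
```

View pics/w16.png

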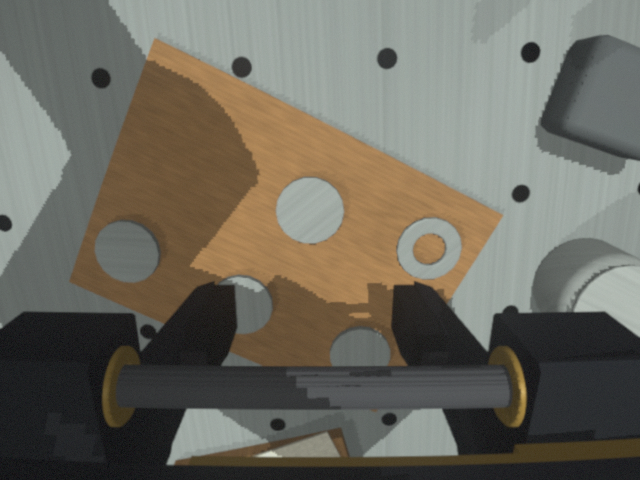

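Emit:
servo_tool(
  plan=[
    [40,-1,-4,0,0.68],
    [80,-1,-4,0,0.68],
    [115,-1,-4,0,0.68],
    [138,-1,-4,0,0.68],
    [151,-1,-4,0,0.68],
    [158,-1,-4,0,0.68],
    [158,-1,-4,0,0.68],
    [158,-1,-4,0,0.68],
  ],
  newtons=40,
)

```text
clock: 35.35
tcp_pos: [0.4906, -0.3037, 0.0298]
tcp_rot: [0.02, 0.706, -0.021, 0.707]
contact_force: [0.5, -0.8, -0.6]
opening: 0.679
```

```bash
python3 - <<'E'
from h import *
inhand();to(.5384,.048,.185,-3.4)
E
```

```text
hand 0.83 [316. 303.] r 0.0248 off toolyz mm [ 2.3 -0.3]
hand 0.76 [205. 440.] r 0.0142 off toolyz mm [-61.6 -47. ]
tcp [ 0.4904 -0.3037  0.0296] yaw -3.34 -> shift [-155.8  353.7   27.6] spin 0.1 q6 end 8.0 t 35.5 F [ 0.1 -0.1 -0.9] op 0.682
```

Emit:
servo_tool(
  plan=[
    [1,2,0,0,0.68],
    [1,2,0,0,0.68],
    [1,2,0,0,0],
    [1,2,0,0,0],
    [1,2,0,0,0],
    [1,2,0,0,0],
    [1,2,0,0,0],
    [1,2,0,0,0],
    [1,2,0,0,0],
    [1,2,0,0,0],
  ],
)

```text
clock: 36.45
tcp_pos: [0.4902, -0.3016, 0.0284]
tcp_rot: [0.02, 0.707, -0.021, 0.707]
contact_force: [-2.3, -1.3, 6.8]
opening: 0.548
```

```bash
python3 - <<'E'
from h import *
inhand();to(.5384,.048,.185,-3.4)
E
```

```text
hand 0.9 [313. 310.] r 0.0246 off toolyz mm [ 0.1 -0.7]
hand 0.81 [218. 441.] r 0.0099 off toolyz mm [-61.5 -41.4]
hand 0.8 [  4. 340.] r 0.0034 off toolyz mm [ -13.7 -123.1]
hand 0.52 [206. 215.] r 0.087 off toolyz mm [24.9 -8.6]
tcp [ 0.4902 -0.3016  0.0284] yaw -3.35 -> shift [-156.7  351.7   27.8] spin 0.1 q6 end 8.0 t 36.5 F [-1.4 -0.8  7. ] op 0.553
```

Emit:
servo_tool(
  plan=[
    [-10,0,0,0,0],
    [-50,5,0,0,0],
    [-95,30,2,0,0],
    [-130,70,6,0,0],
    [-157,110,9,0,0],
    [-157,150,12,0,0],
    [-157,190,15,0,0],
    [-157,230,18,0,0],
    [-157,270,21,0,0],
    [-157,305,24,0,0],
    [-157,335,27,0,0],
    [-157,352,28,0,0],
    [-157,352,28,0,0],
    [-157,352,28,0,0],
    [-157,352,28,0,0],
  ],
)

```text
clock: 38.05
tcp_pos: [0.5385, 0.0474, 0.1849]
tcp_rot: [0.021, 0.707, -0.021, 0.707]
contact_force: [-0.1, 0.3, -1.2]
opening: 0.546
```

```bash
python3 - <<'E'
from h import *
inhand('w17');to(.5384,.048,.1255,-3.4)
E
```

```text
hand 0.98 [317. 233.] r 0.013 off toolyz mm [28.5 -0.7]
hand 0.68 [313. 308.] r 0.0246 off toolyz mm [ 0.1 -0.8]
tcp [0.5386 0.0473 0.1848] yaw -3.42 -> shift [59.3  0.7 -0.2] spin -0.0 q6 end 8.0 t 38.1 F [-0.7 -0.2 -2. ] op 0.545
```

View pics/w17.png

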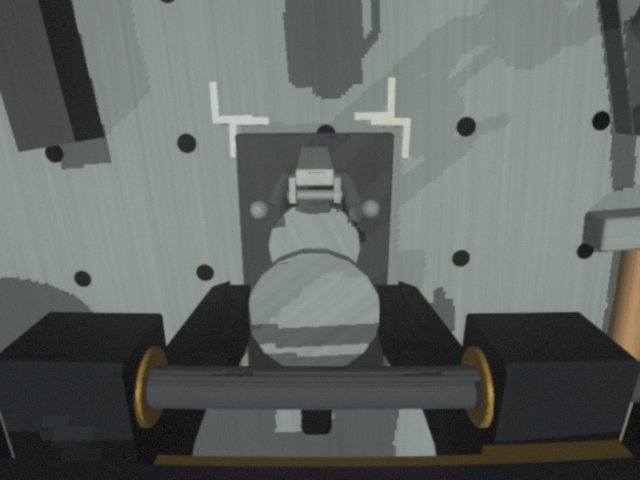

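Emit:
servo_tool(
  plan=[
    [15,1,0,0,0],
    [28,1,0,0,0],
    [38,1,0,0,0],
    [46,1,0,0,0],
    [53,1,0,0,0],
    [59,1,0,0,0],
    [63,1,0,0,0],
    [67,1,0,0,0],
    [71,1,0,0,0],
    [75,1,0,0,0],
    [79,1,0,0,0],
    [83,1,0,0,0],
    [86,1,0,0,0],
    [88,1,0,0,0],
    [88,1,0,0,0],
  ],
  newtons=60,
)

```text
clock: 39.65
tcp_pos: [0.539, 0.0493, 0.0967]
tcp_rot: [0.021, 0.707, -0.021, 0.707]
contact_force: [4.1, 0.5, 5.1]
opening: 0.545
```

```bash
python3 - <<'E'
from h import *
inhand('w18');to(.5384,.048,.1255,-3.4)
E
```

```text
hand 0.67 [313. 321.] r 0.0217 off toolyz mm [-4.  -0.6]
tcp [0.539  0.0493 0.097 ] yaw -3.35 -> shift [-28.5  -1.3  -0.5] spin 0.1 q6 end 8.0 t 39.8 F [5.2 1.3 5. ] op 0.542
```

View pics/w18.png

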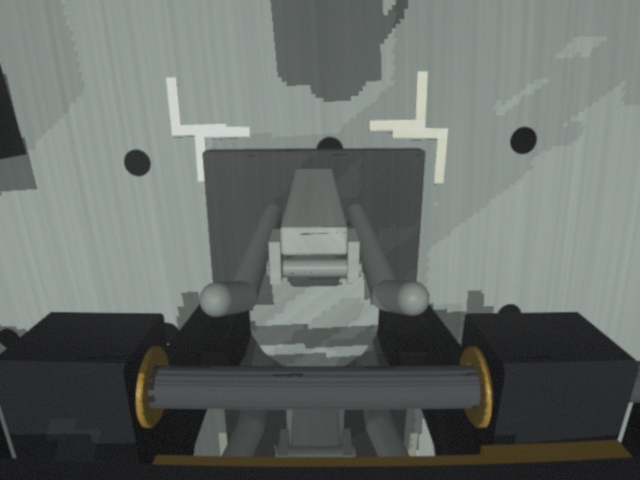

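Emit:
servo_tool(
  plan=[
    [0,0,0,0,0.65],
    [0,0,0,0,0.65],
    [0,0,0,0,0.65],
    [0,0,0,0,0.65],
    [-20,0,0,0,0.65],
    [-60,0,0,0,0.65],
    [-100,0,0,0,0.65],
    [-150,0,0,0,0.65],
    [-200,0,0,0,0.65],
    [-202,0,0,0,0.65],
    [-202,0,0,0,0.65],
    [-202,0,0,0,0.65],
  ],
)

```text
clock: 40.95
tcp_pos: [0.5381, 0.0493, 0.2971]
tcp_rot: [0.021, 0.708, -0.021, 0.706]
contact_force: [-0.0, -0.1, 0.0]
opening: 0.648
```

```bash
python3 - <<'E'
from h import *
magview('m4');to(.4335,-.373,.185,-3.4)
E
```

```text
tcp [0.5382 0.0493 0.2969] yaw -3.35 -> shift [ 112.1 -427.7  -79.4] spin 0.1 q6 end -37.0 t 41.0 F [-0.1 -0.1 -0.8] op 0.65
```

View pics/m4.png

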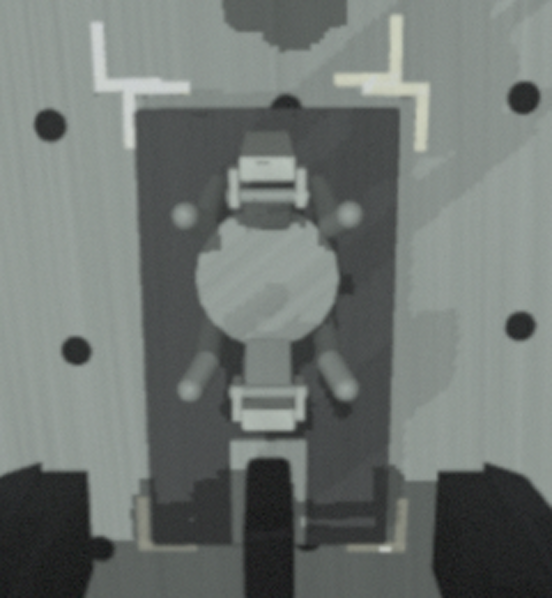

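Second disc is in: both flaps lie over its edge, and the magazine hasn't moved. Next I go to the disc near (0.432, -0.375).

Emit:
servo_tool(
  plan=[
    [0,-42,-8,0,0.68],
    [12,-84,-16,0,0.68],
    [24,-126,-24,0,0.68],
    [36,-168,-32,0,0.68],
    [48,-210,-40,0,0.68],
    [60,-252,-48,0,0.68],
    [72,-294,-56,0,0.68],
    [84,-336,-64,0,0.68],
    [96,-378,-72,0,0.68],
    [106,-410,-77,0,0.68],
    [112,-430,-80,0,0.68],
    [112,-430,-80,0,0.68],
    [112,-430,-80,0,0.68],
    [112,-430,-80,0,0.68],
  ],
)

```text
clock: 42.4
tcp_pos: [0.4343, -0.374, 0.1871]
tcp_rot: [0.02, 0.707, -0.02, 0.707]
contact_force: [0.8, 0.4, -0.5]
opening: 0.684
```

```bash
python3 - <<'E'
from h import *
discs('w19')
to(.4335,-.373,.0285,-3.4)
E
```

```text
tcp [ 0.4343 -0.3741  0.1872]
disc1 0.77 [435. 263.] fit [ 0.5243 -0.4244] r 0.0238 encl 0.5232 -0.4264 0.0259
disc1 0.64 [192. 150.] fit [ 0.3493 -0.3267] r 0.0249 encl 0.3493 -0.3267 0.0257
disc1 0.61 [314. 211.] fit [ 0.4314 -0.3757] r 0.0244 encl 0.4315 -0.3757 0.025
washer 0.9 [507. 136.] fit [ 0.5781 -0.3381] r 0.0247 encl 0.5784 -0.3381 0.0255
washer 0.17 [312. 213.] fit [ 0.4314 -0.3762] r 0.0247 encl 0.4314 -0.3762 0.0253
tcp [ 0.4342 -0.3744  0.1873] yaw -3.26 -> shift [158.8   1.4  -0.9] spin 0.1 q6 end -37.0 t 42.5 F [-0.3  0.8  0. ] op 0.682
```

View pics/w19.png

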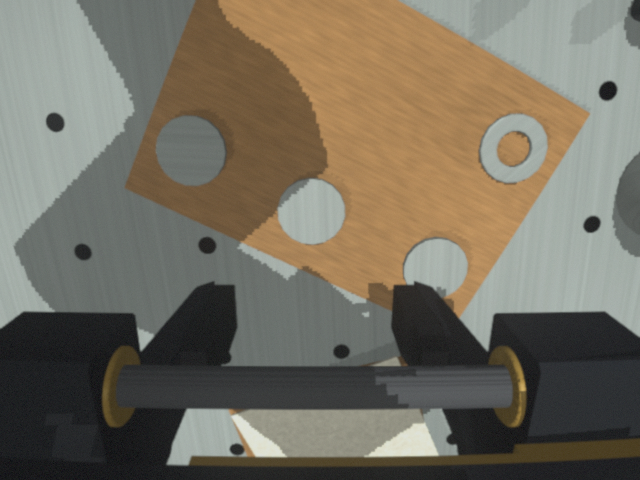

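Emit:
servo_tool(
  plan=[
    [40,-0.5,-2,0,0.68],
    [80,-0.5,-2,0,0.68],
    [115,-0.5,-2,0,0.68],
    [138,-0.5,-2,0,0.68],
    [151,-0.5,-2,0,0.68],
    [158,-0.5,-2,0,0.68],
    [158,-0.5,-2,0,0.68],
    [158,-0.5,-2,0,0.68],
    [158,-0.5,-2,0,0.68],
  ],
  newtons=40,
)

```text
clock: 43.45
tcp_pos: [0.432, -0.376, 0.0296]
tcp_rot: [0.02, 0.706, -0.021, 0.707]
contact_force: [-0.3, 0.6, 0.6]
opening: 0.679
```

```bash
python3 - <<'E'
from h import *
inhand();to(.5384,.048,.185,-3.4)
E
```

```text
hand 0.96 [ 73. 192.] r 0.025 off toolyz mm [ 44.4 -84.3]
hand 0.67 [318. 305.] r 0.0246 off toolyz mm [ 1.  -0.6]
tcp [ 0.4319 -0.3759  0.0293] yaw -3.34 -> shift [-156.   429.2   81.7] spin 0.1 q6 end 8.0 t 43.5 F [-0.6 -0.1 -0. ] op 0.681
```

Emit:
servo_tool(
  plan=[
    [1,1,0,0,0.68],
    [1,1,0,0,0.68],
    [1,1,0,0,0],
    [1,1,0,0,0],
    [1,1,0,0,0],
    [1,1,0,0,0],
    [1,1,0,0,0],
    [1,1,0,0,0],
    [1,1,0,0,0],
    [1,1,0,0,0],
  ],
)

```text
clock: 44.55
tcp_pos: [0.4318, -0.375, 0.0285]
tcp_rot: [0.02, 0.707, -0.021, 0.707]
contact_force: [-2.3, -0.4, 4.4]
opening: 0.548
```

```bash
python3 - <<'E'
from h import *
inhand();to(.5384,.048,.185,-3.4)
E
```

```text
hand 0.87 [315. 309.] r 0.0245 off toolyz mm [-0.  -0.8]
hand 0.8 [ 74. 196.] r 0.0251 off toolyz mm [ 43.4 -84.7]
tcp [ 0.4318 -0.375   0.0284] yaw -3.34 -> shift [-157.   428.4   81.8] spin 0.1 q6 end 8.0 t 44.6 F [-1.5  0.1  5.1] op 0.545
```

Emit:
servo_tool(
  plan=[
    [-10,0,0,0,0],
    [-50,10,2,0,0],
    [-95,40,8,0,0],
    [-130,80,15,0,0],
    [-157,122,23,0,0],
    [-157,164,31,0,0],
    [-157,206,39,0,0],
    [-157,248,47,0,0],
    [-157,290,55,0,0],
    [-157,332,63,0,0],
    [-157,370,71,0,0],
    [-157,400,77,0,0],
    [-157,420,80,0,0],
    [-157,428,82,0,0],
    [-157,428,82,0,0],
    [-157,428,82,0,0],
    [-157,428,82,0,0],
  ],
)

```text
clock: 46.35
tcp_pos: [0.5385, 0.0467, 0.1849]
tcp_rot: [0.021, 0.707, -0.021, 0.707]
contact_force: [-0.1, -0.4, -0.6]
opening: 0.55
```

```bash
python3 - <<'E'
from h import *
inhand('w20');to(.5384,.048,.097,-3.4)
E
```

```text
hand 0.87 [317. 308.] r 0.0247 off toolyz mm [ 0.  -0.7]
hand 0.71 [313. 231.] r 0.013 off toolyz mm [29.5 -0.5]
hand 0.55 [314. 188.] r 0.0271 off toolyz mm [39.5 -0.5]
tcp [0.5385 0.0469 0.1848] yaw -3.42 -> shift [87.8  1.1 -0.2] spin -0.0 q6 end 8.0 t 46.5 F [ 0.1 -0.2 -1.4] op 0.553
```

View pics/w20.png

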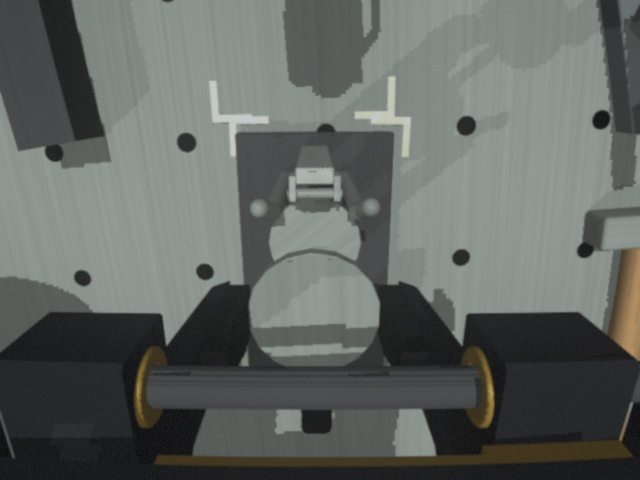

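Emit:
servo_tool(
  plan=[
    [15,1,0,0,0],
    [28,1,0,0,0],
    [38,1,0,0,0],
    [46,1,0,0,0],
    [53,1,0,0,0],
    [59,1,0,0,0],
    [63,1,0,0,0],
    [67,1,0,0,0],
    [71,1,0,0,0],
    [75,1,0,0,0],
    [79,1,0,0,0],
    [83,1,0,0,0],
    [86,1,0,0,0],
    [88,1,0,0,0],
    [88,1,0,0,0],
  ],
  newtons=60,
)

```text
clock: 47.95
tcp_pos: [0.539, 0.0488, 0.0967]
tcp_rot: [0.021, 0.707, -0.021, 0.707]
contact_force: [3.5, -2.3, 5.5]
opening: 0.538
```

```bash
python3 - <<'E'
from h import *
inhand('w21');to(.5384,.048,.1255,-3.4)
E
```

```text
hand 0.69 [316. 319.] r 0.0218 off toolyz mm [-3.9 -0.7]
tcp [0.539  0.0488 0.097 ] yaw -3.35 -> shift [-28.5  -0.8  -0.5] spin 0.1 q6 end 8.0 t 48.0 F [ 3.4 -1.5  4.3] op 0.544
```

View pics/w21.png

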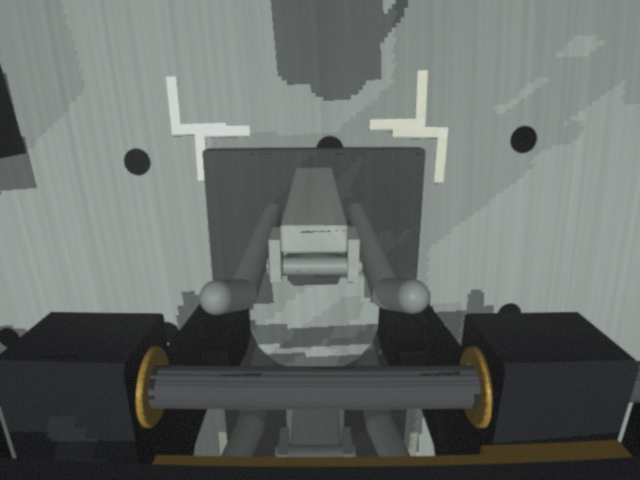

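Emit:
servo_tool(
  plan=[
    [0,0,0,0,0.65],
    [0,0,0,0,0.65],
    [0,0,0,0,0.65],
    [0,0,0,0,0.65],
    [-20,0,0,0,0.65],
    [-60,0,0,0,0.65],
    [-100,0,0,0,0.65],
    [-150,0,0,0,0.65],
    [-200,0,0,0,0.65],
    [-202,0,0,0,0.65],
    [-202,0,0,0,0.65],
    [-202,0,0,0,0.65],
  ],
)

```text
clock: 49.25
tcp_pos: [0.5381, 0.0489, 0.2971]
tcp_rot: [0.021, 0.708, -0.02, 0.706]
contact_force: [-0.1, -0.3, -0.2]
opening: 0.649
```

```bash
python3 - <<'E'
from h import *
magview('m5');to(.350,-.3265,.185,-3.4)
E
```

```text
tcp [0.5382 0.0488 0.2969] yaw -3.34 -> shift [ 112.4 -385.7 -165.6] spin 0.1 q6 end -40.0 t 49.3 F [ 0.4  0.6 -0.5] op 0.648
```

View pics/m5.png

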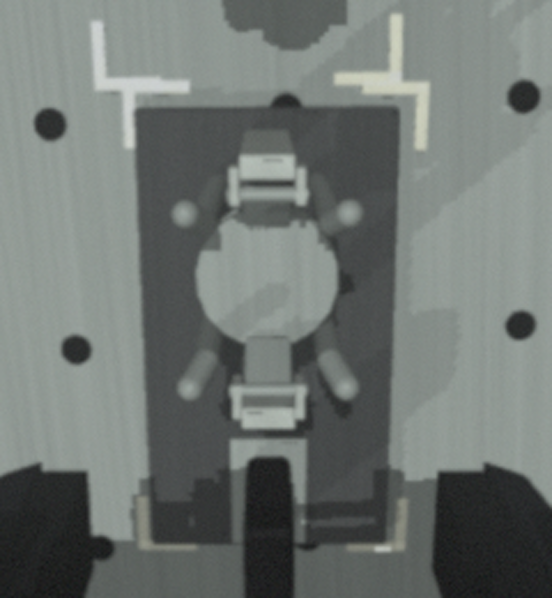

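Third disc is seated under both flaps. Next is the one at (0.350, -0.3265).

Emit:
servo_tool(
  plan=[
    [0,-37,-16,0,0.68],
    [12,-74,-32,0,0.68],
    [24,-111,-48,0,0.68],
    [36,-148,-64,0,0.68],
    [48,-185,-80,0,0.68],
    [60,-222,-96,0,0.68],
    [72,-259,-112,0,0.68],
    [84,-296,-128,0,0.68],
    [96,-333,-144,0,0.68],
    [106,-365,-158,0,0.68],
    [112,-386,-166,0,0.68],
    [112,-386,-166,0,0.68],
    [112,-386,-166,0,0.68],
    [112,-386,-166,0,0.68],
  ],
)

```text
clock: 50.7
tcp_pos: [0.3508, -0.3258, 0.1866]
tcp_rot: [0.021, 0.707, -0.02, 0.707]
contact_force: [-0.7, 0.1, -0.2]
opening: 0.682
```

```bash
python3 - <<'E'
from h import *
discs('w22')
to(.350,-.3265,.0285,-3.4)
E
```

```text
tcp [ 0.3509 -0.3258  0.1868]
disc1 0.82 [312. 210.] fit [ 0.3485 -0.3266] r 0.0244 encl 0.3483 -0.3265 0.0252
disc1 0.78 [534. 300.] fit [ 0.5225 -0.415 ] r 0.0176 encl 0.5227 -0.4194 0.0246
washer 0.92 [603. 200.] fit [ 0.5759 -0.3381] r 0.0241 encl 0.5764 -0.3383 0.0257
tcp [ 0.3509 -0.3261  0.187 ] yaw -3.26 -> shift [158.5  -0.4  -0.9] spin 0.1 q6 end -40.0 t 50.9 F [ 0.1 -0.4 -0.2] op 0.679
```

View pics/w22.png

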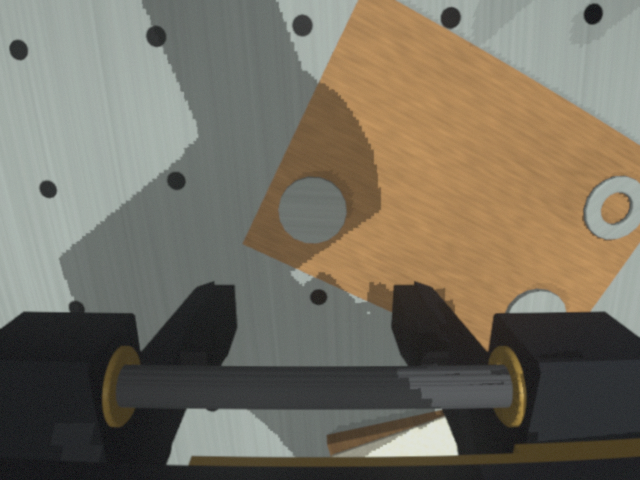

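Emit:
servo_tool(
  plan=[
    [40,0.5,-1.5,0,0.68],
    [80,0.5,-1.5,0,0.68],
    [115,0.5,-1.5,0,0.68],
    [138,0.5,-1.5,0,0.68],
    [151,0.5,-1.5,0,0.68],
    [157,0.5,-1.5,0,0.68],
    [158,0.5,-1.5,0,0.68],
    [158,0.5,-1.5,0,0.68],
    [158,0.5,-1.5,0,0.68],
  ],
  newtons=40,
)

```text
clock: 51.75
tcp_pos: [0.3493, -0.3265, 0.0294]
tcp_rot: [0.02, 0.707, -0.021, 0.707]
contact_force: [0.8, 0.6, 0.7]
opening: 0.675
```

```bash
python3 - <<'E'
from h import *
inhand();to(.5384,.048,.185,-3.4)
E
```

```text
hand 0.56 [316. 308.] r 0.0246 off toolyz mm [ 0.9 -0.4]
tcp [ 0.3491 -0.3265  0.0293] yaw -3.34 -> shift [-155.9  384.7  167.2] spin 0.1 q6 end 8.0 t 51.9 F [0.3 0.1 0.5] op 0.678
```

Emit:
servo_tool(
  plan=[
    [1,1,0,0,0.68],
    [1,1,0,0,0.68],
    [1,1,0,0,0],
    [1,1,0,0,0],
    [1,1,0,0,0],
    [1,1,0,0,0],
    [1,1,0,0,0],
    [1,1,0,0,0],
    [1,1,0,0,0],
    [1,1,0,0,0],
  ],
)

```text
clock: 52.85
tcp_pos: [0.349, -0.3256, 0.0284]
tcp_rot: [0.02, 0.707, -0.021, 0.707]
contact_force: [-1.3, -0.3, 7.0]
opening: 0.551
```

```bash
python3 - <<'E'
from h import *
inhand();to(.5384,.048,.185,-3.4)
E
```

```text
tcp [ 0.349  -0.3256  0.0284] yaw -3.34 -> shift [-157.   383.8  167.4] spin 0.1 q6 end 8.0 t 53.0 F [-1.7 -0.4  7. ] op 0.547
```

Emit:
servo_tool(
  plan=[
    [-10,0,0,0,0],
    [-50,10,4,0,0],
    [-95,37,16,0,0],
    [-130,74,32,0,0],
    [-157,111,48,0,0],
    [-157,148,64,0,0],
    [-157,185,80,0,0],
    [-157,222,96,0,0],
    [-157,259,112,0,0],
    [-157,296,128,0,0],
    [-157,330,144,0,0],
    [-157,358,156,0,0],
    [-157,376,164,0,0],
    [-157,385,167.5,0,0],
    [-157,385,167.5,0,0],
    [-157,385,167.5,0,0],
    [-157,385,167.5,0,0],
  ],
)

```text
clock: 54.65
tcp_pos: [0.5383, 0.0484, 0.1849]
tcp_rot: [0.021, 0.707, -0.021, 0.707]
contact_force: [-0.4, 0.8, -1.3]
opening: 0.549
```

```bash
python3 - <<'E'
from h import *
inhand('w23');to(.5384,.048,.097,-3.4)
E
```

```text
hand 0.78 [315. 233.] r 0.0129 off toolyz mm [28.4 -0.4]
hand 0.74 [314. 311.] r 0.0247 off toolyz mm [-0.1 -0.7]
hand 0.53 [339. 208.] r 0.0013 off toolyz mm [39.4  9. ]
tcp [0.5385 0.0485 0.1849] yaw -3.41 -> shift [87.9 -0.5 -0. ] spin -0.0 q6 end 8.0 t 54.8 F [-0.8  0.3 -0.2] op 0.548
```

View pics/w23.png

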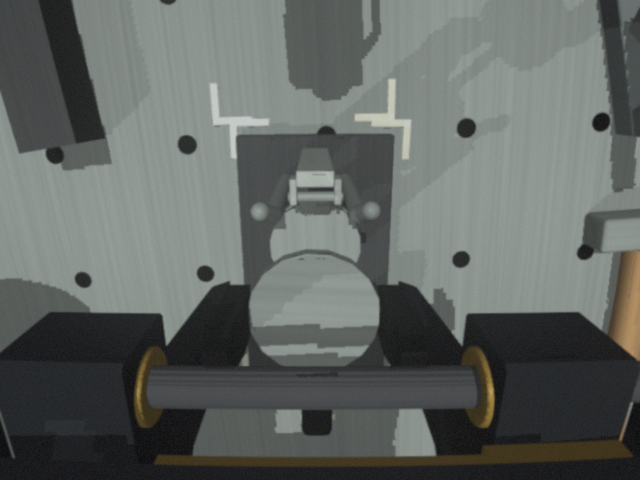

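Emit:
servo_tool(
  plan=[
    [15,0,0,0,0],
    [28,0,0,0,0],
    [38,0,0,0,0],
    [46,0,0,0,0],
    [53,0,0,0,0],
    [59,0,0,0,0],
    [63,0,0,0,0],
    [67,0,0,0,0],
    [71,0,0,0,0],
    [75,0,0,0,0],
    [79,0,0,0,0],
    [83,0,0,0,0],
    [86,0,0,0,0],
    [88,0,0,0,0],
    [88,0,0,0,0],
  ],
  newtons=60,
)

```text
clock: 56.25
tcp_pos: [0.539, 0.0493, 0.0967]
tcp_rot: [0.021, 0.707, -0.021, 0.707]
contact_force: [3.3, -3.3, 5.1]
opening: 0.545
```

```bash
python3 - <<'E'
from h import *
inhand('w24');to(.5384,.048,.1255,-3.4)
E
```

```text
hand 0.86 [315. 318.] r 0.022 off toolyz mm [-4.  -0.7]
tcp [0.539  0.0493 0.0969] yaw -3.34 -> shift [-28.6  -1.3  -0.5] spin 0.1 q6 end 8.0 t 56.4 F [ 2.8 -2.5  4.9] op 0.54
```

View pics/w24.png

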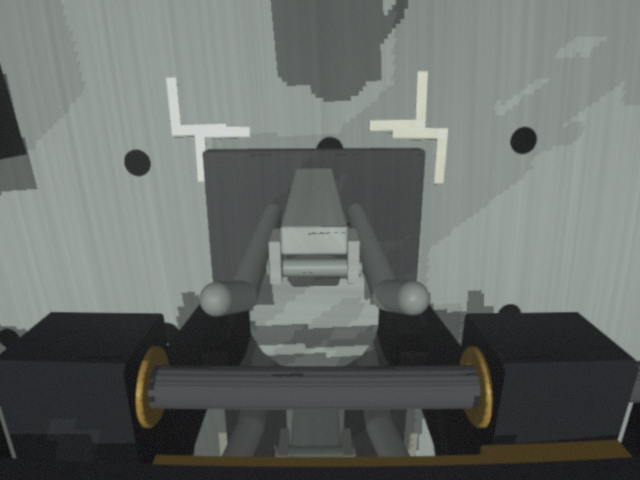

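Emit:
servo_tool(
  plan=[
    [0,0,0,0,0.65],
    [0,0,0,0,0.65],
    [0,0,0,0,0.65],
    [0,0,0,0,0.65],
    [-20,0,0,0,0.65],
    [-60,0,0,0,0.65],
    [-100,0,0,0,0.65],
    [-150,0,0,0,0.65],
    [-200,0,0,0,0.65],
    [-202,0,0,0,0.65],
    [-202,0,0,0,0.65],
    [-202,0,0,0,0.65],
  ],
)

```text
clock: 57.55
tcp_pos: [0.5382, 0.0494, 0.2971]
tcp_rot: [0.021, 0.708, -0.02, 0.706]
contact_force: [-0.5, 0.1, -0.2]
opening: 0.651
```

```bash
python3 - <<'E'
from h import *
magview('m6');to(.5245,-.4255,.185,-3.4)
E
```

```text
tcp [0.5382 0.0493 0.2969] yaw -3.35 -> shift [ 111.7 -474.9   14.5] spin 0.1 q6 end -36.0 t 57.6 F [-0.  -0.6 -1. ] op 0.649
```

View pics/m6.png

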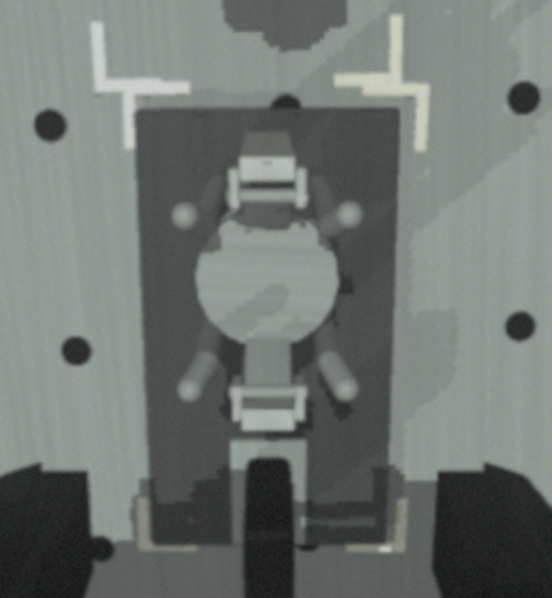

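Fourth disc is seated. The last one is at about (0.524, -0.425).

Emit:
servo_tool(
  plan=[
    [0,-42,1,0,0.68],
    [12,-84,2,0,0.68],
    [24,-126,4,0,0.68],
    [36,-168,5,0,0.68],
    [48,-210,6,0,0.68],
    [60,-252,8,0,0.68],
    [72,-294,9,0,0.68],
    [84,-336,10,0,0.68],
    [96,-378,12,0,0.68],
    [106,-420,13,0,0.68],
    [112,-455,14,0,0.68],
    [112,-475,14.5,0,0.68],
    [112,-475,14.5,0,0.68],
    [112,-475,14.5,0,0.68],
    [112,-475,14.5,0,0.68],
  ],
)

```text
clock: 59.1
tcp_pos: [0.5257, -0.4245, 0.1864]
tcp_rot: [0.021, 0.707, -0.02, 0.707]
contact_force: [-0.6, -0.5, -0.9]
opening: 0.678
```

```bash
python3 - <<'E'
from h import *
discs('w25')
to(.5245,-.4255,.0285,-3.4)
E
```

```text
tcp [ 0.5258 -0.4245  0.1867]
disc1 0.87 [308. 210.] fit [ 0.5241 -0.4264] r 0.025 encl 0.5242 -0.4269 0.0259
washer 0.93 [402.  74.] fit [ 0.5786 -0.3384] r 0.0242 encl 0.5789 -0.3384 0.0249
tcp [ 0.5258 -0.4247  0.187 ] yaw -3.28 -> shift [158.5  -0.8  -1.3] spin 0.1 q6 end -36.0 t 59.2 F [ 0.3  0.4 -0.3] op 0.683
```

View pics/w25.png

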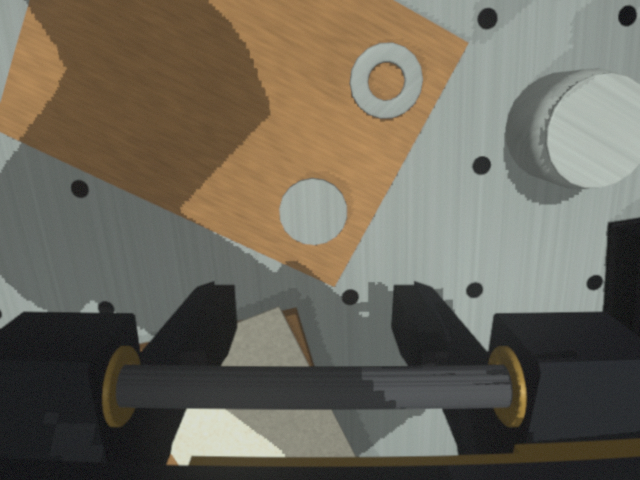

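Emit:
servo_tool(
  plan=[
    [40,-0.5,-0.5,0,0.68],
    [80,-0.5,-0.5,0,0.68],
    [115,-0.5,-0.5,0,0.68],
    [138,-0.5,-0.5,0,0.68],
    [151,-0.5,-0.5,0,0.68],
    [157,-0.5,-0.5,0,0.68],
    [158,-0.5,-0.5,0,0.68],
    [158,-0.5,-0.5,0,0.68],
    [158,-0.5,-0.5,0,0.68],
  ],
  newtons=40,
)

```text
clock: 60.15
tcp_pos: [0.5253, -0.4266, 0.03]
tcp_rot: [0.02, 0.706, -0.021, 0.707]
contact_force: [0.2, -1.0, -0.8]
opening: 0.677
```

```bash
python3 - <<'E'
from h import *
inhand();to(.5384,.048,.185,-3.4)
E
```

```text
hand 0.8 [308. 305.] r 0.0247 off toolyz mm [ 1.2 -1.4]
tcp [ 0.5252 -0.4265  0.0297] yaw -3.35 -> shift [-155.8  474.3  -14.3] spin 0.1 q6 end 8.0 t 60.2 F [ 0.5 -0.3  0.1] op 0.679
```

Emit:
servo_tool(
  plan=[
    [1,1.3,-1,0,0.68],
    [1,1.3,-1,0,0.68],
    [1,1.3,-1,0,0],
    [1,1.3,-1,0,0],
    [1,1.3,-1,0,0],
    [1,1.3,-1,0,0],
    [1,1.3,-1,0,0],
    [1,1.3,-1,0,0],
    [1,1.3,-1,0,0],
    [1,1.3,-1,0,0],
  ],
)

```text
clock: 61.25
tcp_pos: [0.524, -0.4251, 0.0285]
tcp_rot: [0.02, 0.707, -0.021, 0.707]
contact_force: [-1.3, -0.3, 5.5]
opening: 0.55
```

```bash
python3 - <<'E'
from h import *
inhand();to(.5384,.048,.185,-3.4)
E
```

```text
hand 0.75 [310. 307.] r 0.0246 off toolyz mm [-0.3 -0.7]
tcp [ 0.524  -0.4251  0.0285] yaw -3.35 -> shift [-156.8  473.   -13.2] spin 0.1 q6 end 8.0 t 61.4 F [-0.3 -0.4  5.4] op 0.548
```

Emit:
servo_tool(
  plan=[
    [-10,0,0,0,0],
    [-50,10,0,0,0],
    [-95,42,-1,0,0],
    [-130,84,-2,0,0],
    [-157,126,-3,0,0],
    [-157,168,-5,0,0],
    [-157,210,-6,0,0],
    [-157,252,-7,0,0],
    [-157,294,-8,0,0],
    [-157,336,-9,0,0],
    [-157,378,-10,0,0],
    [-157,416,-12,0,0],
    [-157,445,-13,0,0],
    [-157,465,-13,0,0],
    [-157,473.5,-13,0,0],
    [-157,473.5,-13,0,0],
    [-157,473.5,-13,0,0],
    [-157,473.5,-13,0,0],
  ],
)

```text
clock: 63.15
tcp_pos: [0.5387, 0.0476, 0.1848]
tcp_rot: [0.021, 0.707, -0.021, 0.707]
contact_force: [-0.1, 0.9, -0.5]
opening: 0.548
```

```bash
python3 - <<'E'
from h import *
inhand('w26');to(.5384,.048,.097,-3.4)
E
```

```text
hand 0.95 [313. 308.] r 0.0246 off toolyz mm [-0.3 -0.7]
hand 0.76 [313. 235.] r 0.0131 off toolyz mm [29.  -0.6]
hand 0.6 [342. 204.] r 0.0005 off toolyz mm [40.7  9.1]
hand 0.46 [620. 262.] r 0.0225 off toolyz mm [  9.6 110.6]
tcp [0.5387 0.0477 0.1848] yaw -3.41 -> shift [87.8  0.3 -0.3] spin -0.0 q6 end 8.0 t 63.2 F [ 0.3  0.3 -0.3] op 0.547
```

View pics/w26.png

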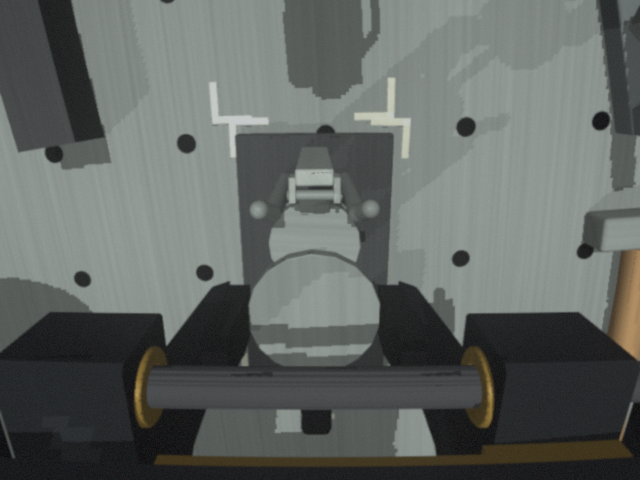

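Emit:
servo_tool(
  plan=[
    [15,0.5,-0.5,0,0],
    [28,0.5,-0.5,0,0],
    [38,0.5,-0.5,0,0],
    [46,0.5,-0.5,0,0],
    [53,0.5,-0.5,0,0],
    [59,0.5,-0.5,0,0],
    [63,0.5,-0.5,0,0],
    [67,0.5,-0.5,0,0],
    [71,0.5,-0.5,0,0],
    [75,0.5,-0.5,0,0],
    [79,0.5,-0.5,0,0],
    [83,0.5,-0.5,0,0],
    [86,0.5,-0.5,0,0],
    [88,0.5,-0.5,0,0],
    [88,0.5,-0.5,0,0],
  ],
  newtons=60,
)

```text
clock: 64.75
tcp_pos: [0.5385, 0.0491, 0.0967]
tcp_rot: [0.021, 0.707, -0.021, 0.707]
contact_force: [2.4, -2.1, 5.4]
opening: 0.544
```

```bash
python3 - <<'E'
from h import *
inhand('w27');to(.5384,.048,.1255,-3.4)
E
```

```text
hand 0.65 [312. 316.] r 0.022 off toolyz mm [-3.9 -0.4]
tcp [0.5385 0.0491 0.0969] yaw -3.34 -> shift [-28.6  -1.1  -0. ] spin 0.1 q6 end 8.0 t 64.8 F [ 2.9 -3.2  4.7] op 0.539
```

View pics/w27.png

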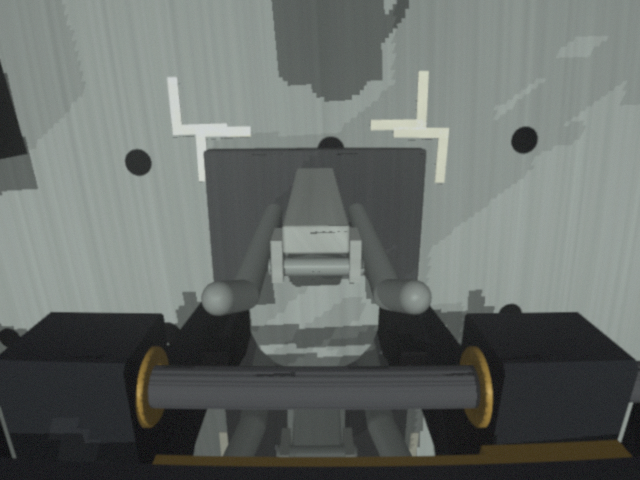

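Emit:
servo_tool(
  plan=[
    [0,0,0,0,0.65],
    [0,0,0,0,0.65],
    [0,0,0,0,0.65],
    [0,0,0,0,0.65],
    [-20,0,0,0,0.65],
    [-60,0,0,0,0.65],
    [-100,0,0,0,0.65],
    [-150,0,0,0,0.65],
    [-200,0,0,0,0.65],
    [-202,0,0,0,0.65],
    [-202,0,0,0,0.65],
    [-202,0,0,0,0.65],
  ],
)

```text
clock: 66.05
tcp_pos: [0.5376, 0.0492, 0.2971]
tcp_rot: [0.021, 0.708, -0.021, 0.706]
contact_force: [0.2, 0.5, -1.0]
opening: 0.648
```

```bash
python3 - <<'E'
from h import *
magview('m7');to(.5305,-.072,.072,-3.4)
p=cam('scene','s27f'); cv2.imwrite('pics/s27.png',cv2.resize(p['color'][200:310,300:400],None,fx=6,fy=5.4,interpolation=cv2.INTER_CUBIC)[:,:,::-1])
E
```

```text
tcp [0.5377 0.0492 0.2969] yaw -3.34 -> shift [ 224.9 -121.5    0.7] spin 0.1 q6 end -4.0 t 66.1 F [-0.5 -0.4  0.2] op 0.649
```

View pics/m7.png

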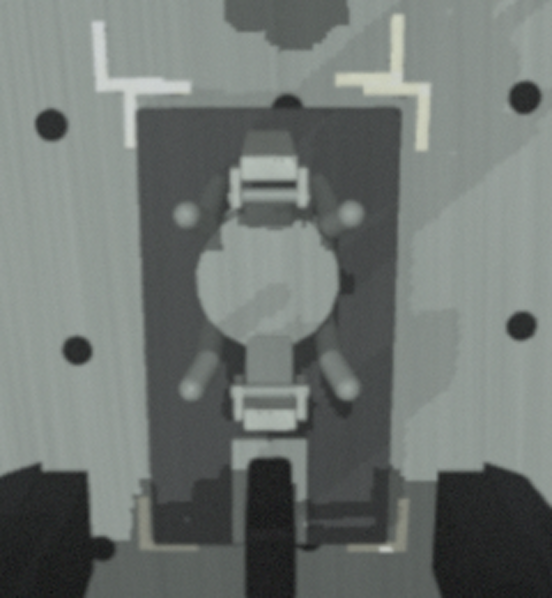

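View pics/s27.png

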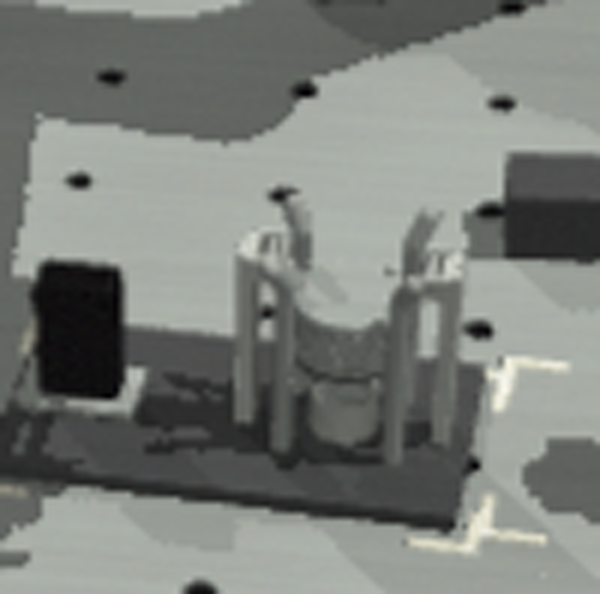

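View pics/s27f.png

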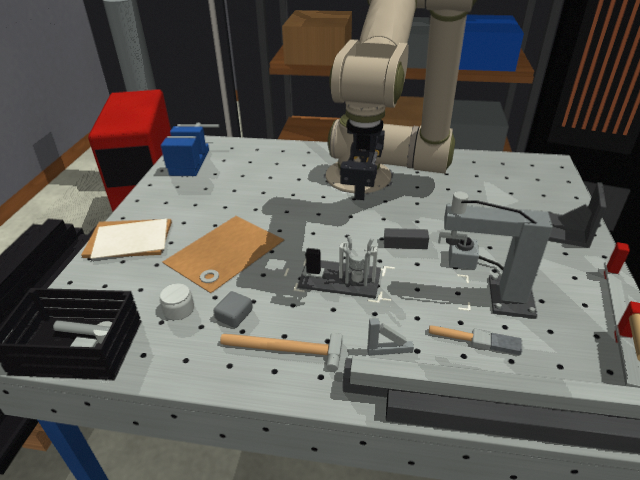

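Emit:
servo_tool(
  plan=[
    [0,-40,0,0,0.7],
    [20,-80,1,0,0.7],
    [60,-115,1,0,0.7],
    [100,-123.5,1.5,0,0.7],
    [140,-123.5,1.5,0,0.7],
    [180,-123.5,1.5,0,0.7],
    [210,-123.5,1.5,0,0.7],
    [225,-123.5,1.5,0,0.7],
    [225,-123.5,1.5,0,0.7],
    [225,-123.5,1.5,0,0],
    [225,-123.5,1.5,0,0],
    [225,-123.5,1.5,0,0],
    [225,-123.5,1.5,0,0],
    [225,-123.5,1.5,0,0],
    [225,-123.5,1.5,0,0],
    [225,-123.5,1.5,0,0],
    [225,-123.5,1.5,0,0],
    [225,-123.5,1.5,0,0],
    [225,-123.5,1.5,0,0],
    [225,-123.5,1.5,0,0],
  ],
  newtons=45,
)

```text
clock: 68.15
tcp_pos: [0.5326, -0.0743, 0.0741]
tcp_rot: [0.021, 0.707, -0.021, 0.707]
contact_force: [-0.0, 1.0, 5.9]
opening: 0.219
```

```bash
python3 - <<'E'
from h import *
t,M,s=tool();print(t,s['opening'],s['contact_force'])
magn=np.array([.5384,.0478]);a=np.radians(-3.4)
Rz=lambda a:np.array([[np.cos(a),-np.sin(a)],[np.sin(a),np.cos(a)]])
off=Rz(a).T@(t[:2]-magn);print('off',off)
g=np.array([.5392,.2643])+Rz(np.radians(-2.0))@off
to(g[0],g[1],t[2],-1.95)
p=cam('top','t28');cv2.imwrite('pics/c28.png',cv2.resize(p['color'][215:305,135:285],None,fx=5,fy=5,interpolation=cv2.INTER_CUBIC)[:,:,::-1])
E
```

```text
[ 0.53260286 -0.07431119  0.07406595] 0.21948071699065314 [-0.03929514  1.03506749  5.91486697]
off [ 0.00145504 -0.12224006]
tcp [ 0.5326 -0.0743  0.0741] yaw -3.34 -> shift [ -0.  216.2  -8.8] spin -1.4 q6 end 17.0 t 68.2 F [-0.   1.   5.9] op 0.219
```

View pics/c28.png

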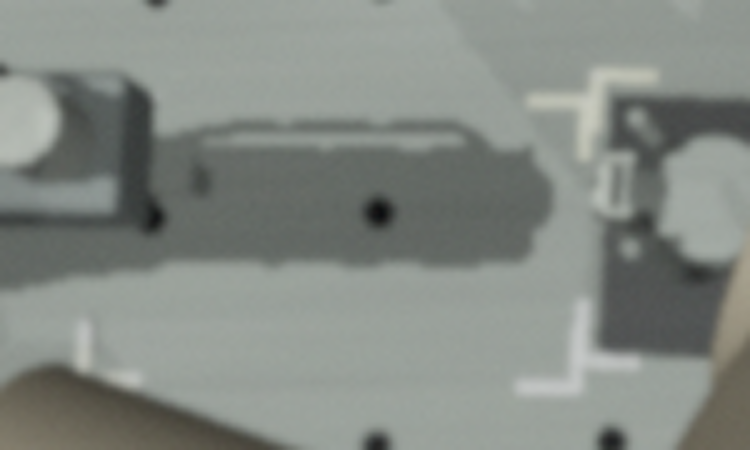

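Emit:
servo_tool(
  plan=[
    [-1,4,0,0,0],
    [-1,12,0,0,0],
    [-1,24,-1,0,0],
    [-1,36,-1,-0.2,0],
    [-1,48,-2,-0.3,0],
    [-1,60,-2,-0.4,0],
    [-1,72,-3,-0.5,0],
    [-1,84,-3,-0.6,0],
    [-1,96,-4,-0.7,0],
    [-1,108,-4,-0.8,0],
    [-1,120,-5,-0.9,0],
    [-1,132,-5,-1,0],
    [-1,144,-6,-1,0],
    [-1,156,-6,-1.1,0],
    [-1,168,-7,-1.2,0],
    [-1,180,-7,-1.3,0],
    [-1,192,-8,-1.4,0],
    [-1,204,-8,-1.4,0],
    [-1,212,-9,-1.4,0],
    [-1,216,-9,-1.4,0],
  ],
)

```text
clock: 70.2
tcp_pos: [0.5359, 0.1428, 0.0747]
tcp_rot: [0.012, 0.707, -0.012, 0.707]
contact_force: [-0.5, -4.4, -4.2]
opening: 0.221
```

Emit:
servo_tool(
  plan=[
    [0,0,0,0,0],
    [0,0,0,0,0],
    [0,0,0,0,0],
  ],
)

```text
clock: 70.5
tcp_pos: [0.5359, 0.142, 0.0746]
tcp_rot: [0.012, 0.707, -0.012, 0.707]
contact_force: [0.4, 3.0, -6.6]
opening: 0.216
```

```bash
python3 - <<'E'
from h import *
to(.5364,.1418,.074,-1.95)
cam('wrist','w29')
p=cam('top','t29');cv2.imwrite('pics/c29.png',cv2.resize(p['color'][215:305,135:285],None,fx=5,fy=5,interpolation=cv2.INTER_CUBIC)[:,:,::-1])
p=cam('scene');cv2.imwrite('pics/s29.png',cv2.resize(p['color'][200:330,360:500],None,fx=5,fy=4.6,interpolation=cv2.INTER_CUBIC)[:,:,::-1])
E
```

```text
tcp [0.5359 0.142  0.0746] yaw -1.96 -> shift [ 0.6 -0.2  0.5] spin -0.0 q6 end 17.0 t 70.5 F [ 0.4  3.  -6.6] op 0.216
```

View pics/c29.png

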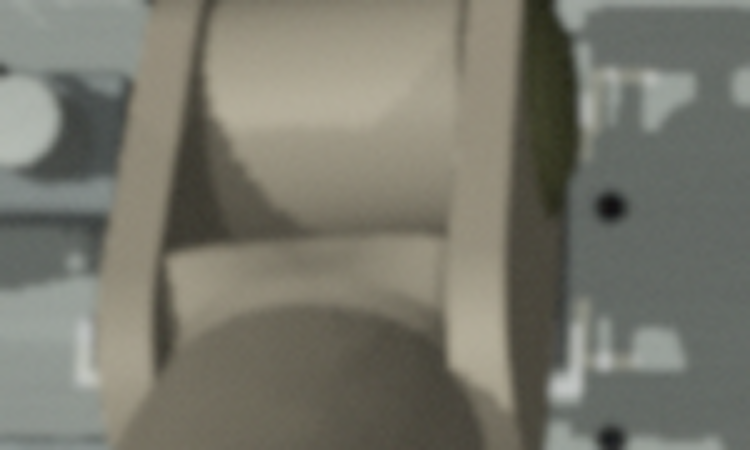

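View pics/s29.png

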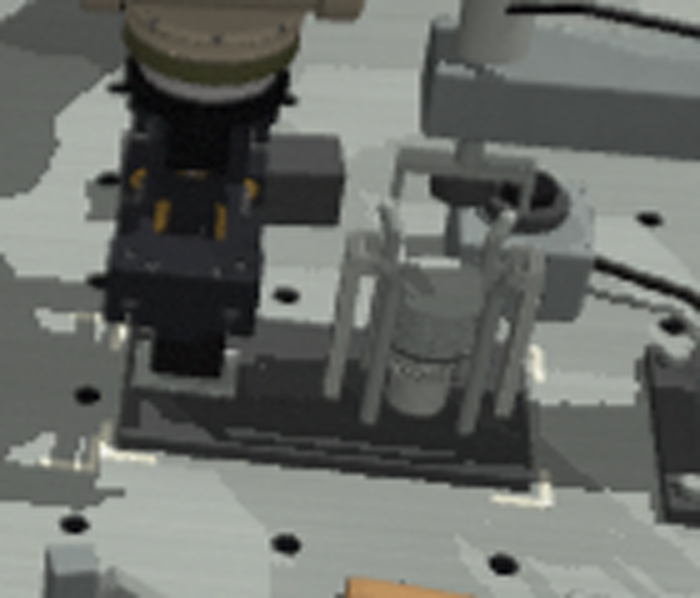

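View pics/w29.png

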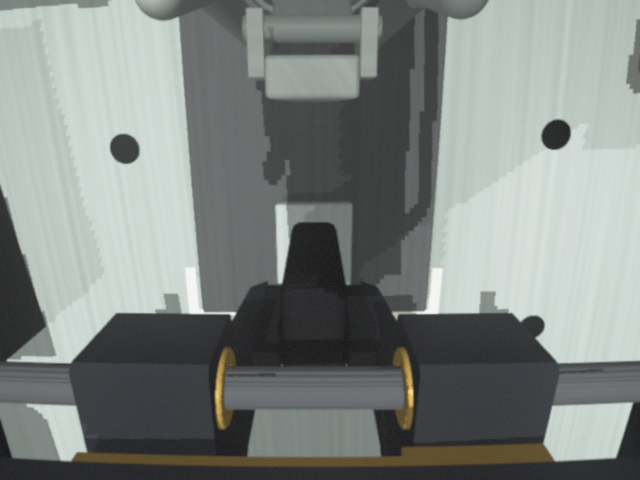

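Emit:
servo_tool(
  plan=[
    [1,0,0,0,0],
    [1,0,0,0,0],
    [1,0,0,0,0.4],
    [1,0,0,0,0.7],
    [1,0,0,0,0.7],
    [1,0,0,0,0.7],
    [1,0,0,0,0.7],
    [1,-15,0,0,0.7],
    [1,-35,0,0,0.7],
    [0,-55,0,0,0.7],
    [-20,-60,0,0,0.7],
    [-60,-60,0,0,0.7],
    [-110,-60,0,0,0.7],
    [-150,-60,0,0,0.7],
    [-190,-60,0,0,0.7],
    [-215,-60,0,0,0.7],
    [-225,-60,0,0,0.7],
    [-225,-60,0,0,0.7],
    [-225,-60,0,0,0.7],
  ],
)

```text
clock: 72.55
tcp_pos: [0.5337, 0.0816, 0.2981]
tcp_rot: [0.012, 0.708, -0.012, 0.706]
contact_force: [0.7, 0.2, -0.7]
opening: 0.702
```

```bash
python3 - <<'E'
from h import *
to(.5364,.1418,.074,-1.95)
p=cam('wrist','w30');print(onz(p,(320,10),.0))
p=cam('scene');cv2.imwrite('pics/s30.png',cv2.resize(p['color'][200:330,360:500],None,fx=5,fy=4.6,interpolation=cv2.INTER_CUBIC)[:,:,::-1])
E
```

```text
tcp [0.5337 0.0816 0.2981] yaw -1.96 -> shift [224.1  60.3   1.2] spin -0.0 q6 end 17.0 t 72.5 F [ 0.7  0.2 -0.7] op 0.702
[0.54349165 0.23791474 0.        ]
```

View pics/w30.png

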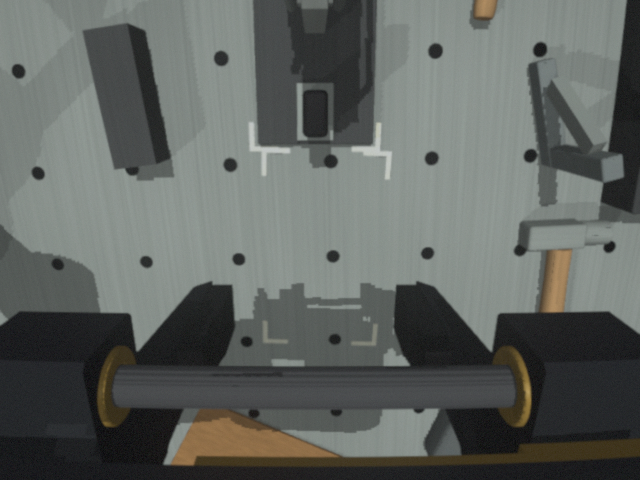

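View pics/s30.png

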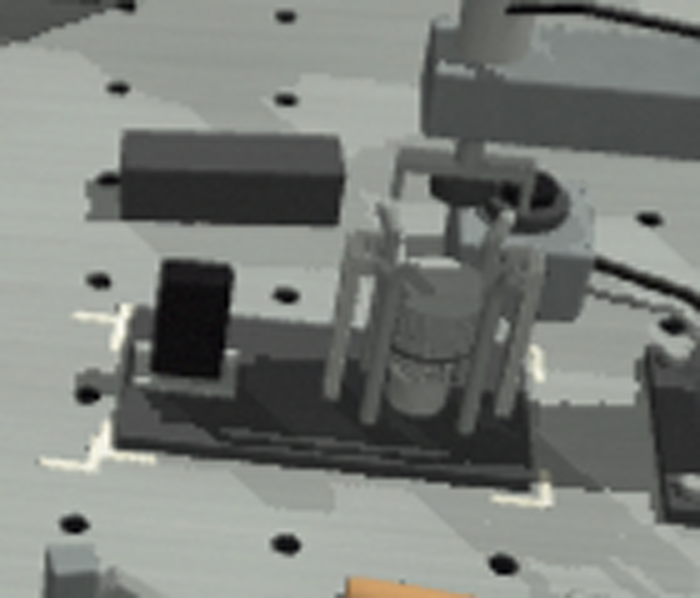

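```bash
python3 - <<'E'
from h import *
p=cam('wrist'); np.save('pics/w30.npy',{k:p[k] for k in('mtx','k1','rvec','tvec')},allow_pickle=True)
cv2.imwrite('pics/c30.png',cv2.resize(p['color'][60:190,230:410],None,fx=4.4,fy=4.4,interpolation=cv2.INTER_CUBIC)[:,:,::-1])
E
```

```text
(no output)
```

View pics/c30.png

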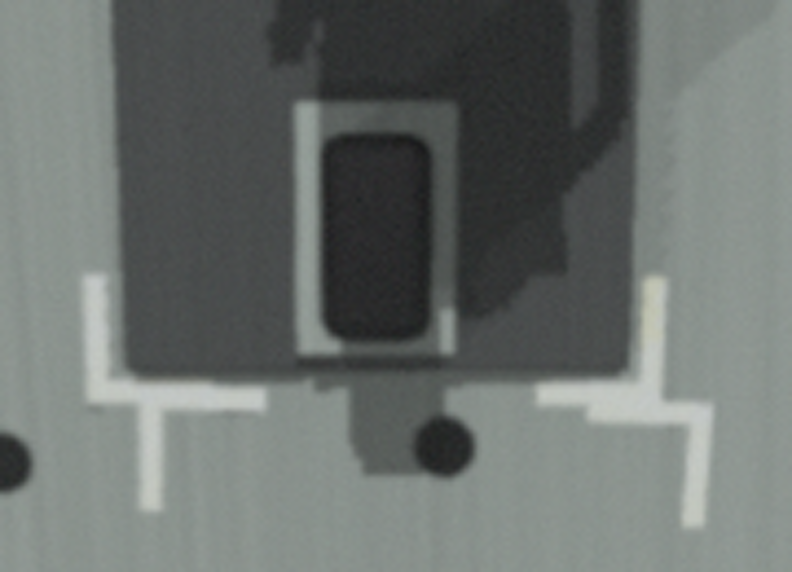

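```bash
python3 - <<'E'
from h import *
p=np.load('pics/w30.npy',allow_pickle=True).item()
f=lambda q,z:onz(p,(q[0]/4.4+230-.4,q[1]/4.4+60-.4),z)[:2]
pl=[f((126,375),.01),f((629,374),.01)];mk=[f((88,403),0),f((661,402),0)]
for n,a in(('pl',pl),('mk',mk)):
    d=a[1]-a[0];print(n,np.round(a,4),(a[0]+a[1])/2,np.degrees(np.arctan2(d[1],d[0])),np.linalg.norm(d))
P=cam('top');print('btn',[(a['score'],a['xy'],onz(P,a['xy'],.068)) for a in r.spot_point(P,'restart_top')][:2])
S=cam('scene')
o=r.spot_point(S,'restart_top');print('btnS',[(a['score'],a['xy'],onz(S,a['xy'],.068)) for a in o][:3])
cv2.imwrite('pics/t31.png',cv2.resize(P['color'][280:350,110:200],None,fx=7,fy=7,interpolation=cv2.INTER_CUBIC)[:,:,::-1])
cv2.imwrite('pics/t31f.png',P['color'][:,:,::-1])
E
```

```text
pl [[0.4803 0.1194]
 [0.5896 0.1158]] [0.53495534 0.11763862] -1.8970361988552156 0.10932361138886237
mk [[0.47   0.1127]
 [0.5981 0.1084]] [0.53404042 0.1105607 ] -1.9106017977528988 0.12813204049505839
btn [(0.58, [144.6, 318.4], array([0.4165866 , 0.31623752, 0.068     ]))]
btnS [(0.42, [466.8, 239.7], array([0.41628916, 0.32176212, 0.068     ])), (0.15, [446.1, 267.5], array([0.53717694, 0.26326048, 0.068     ]))]
```

View pics/t31f.png

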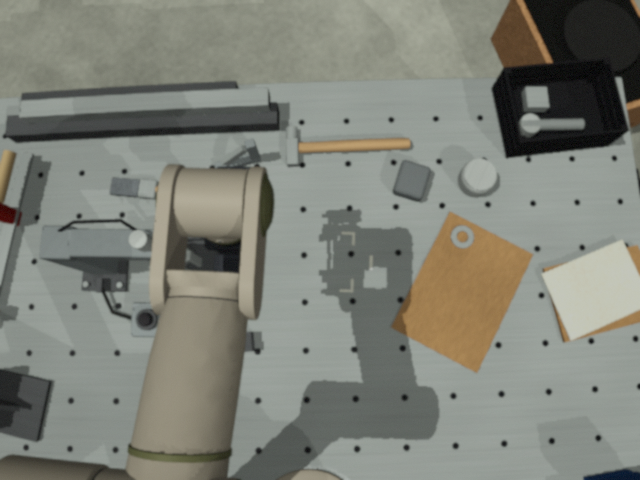

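View pics/t31.png

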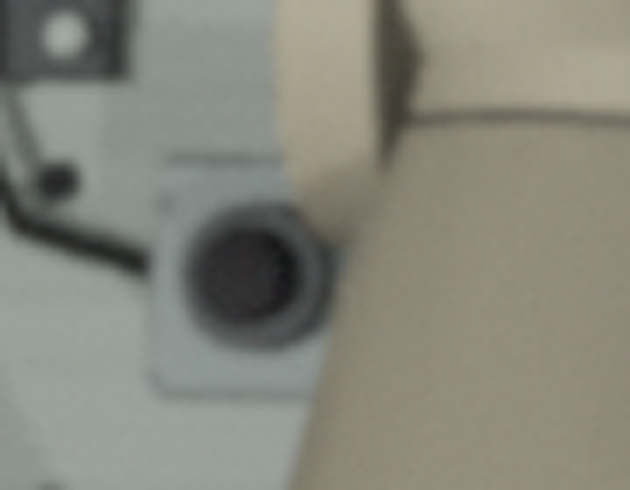

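```bash
python3 - <<'E'
from h import *
to(.40,.2,.26,90)
E
```

```text
tcp [0.534  0.0819 0.2993] yaw -1.94 -> shift [  39.4  113.5 -137.9] spin -91.9 q6 end -63.0 t 72.9 F [ 0.2  0.1 -0.1] op 0.701
```

Emit:
servo_tool(
  plan=[
    [0,0,-30,-8,0.5],
    [0,10,-60,-16,0.3],
    [0,20,-90,-24,0.1],
    [0,35,-115,-32,0],
    [10,50,-138,-40,0],
    [20,65,-138,-48,0],
    [30,80,-138,-56,0],
    [39,95,-138,-64,0],
    [39,113,-138,-72,0],
    [39,113,-138,-80,0],
    [39,113,-138,-88,0],
    [39,113,-138,-92,0],
    [39,113,-138,-92,0],
    [39,113,-138,-92,0],
    [39,113,-138,-92,0],
  ],
  newtons=30,
)

```text
clock: 74.4
tcp_pos: [0.4, 0.1995, 0.2607]
tcp_rot: [-0.5, 0.5, 0.5, 0.5]
contact_force: [-0.3, -0.5, -0.6]
opening: 0.005
```

```bash
python3 - <<'E'
from h import *
p=cam('wrist','w31')
print([(a['score'],a['xy'],onz(p,a['xy'],.068)) for a in r.spot_point(p,'restart_top')][:2])
P=cam('top','t32');print('btn',[(a['score'],a['xy'],onz(P,a['xy'],.068)) for a in r.spot_point(P,'restart_top')][:2])
to(.4165,.319,.13,90)
cam('scene','s32')
E
```

```text
[(0.62, [468.6, 228.1], array([0.41849618, 0.32025414, 0.068     ]))]
btn []
tcp [0.4    0.1995 0.2608] yaw 90.02 -> shift [130.8 -16.5 119.5] spin 0.0 q6 end -53.0 t 74.6 F [-1.   0.2 -0.3] op 0.006
```

View pics/w31.png

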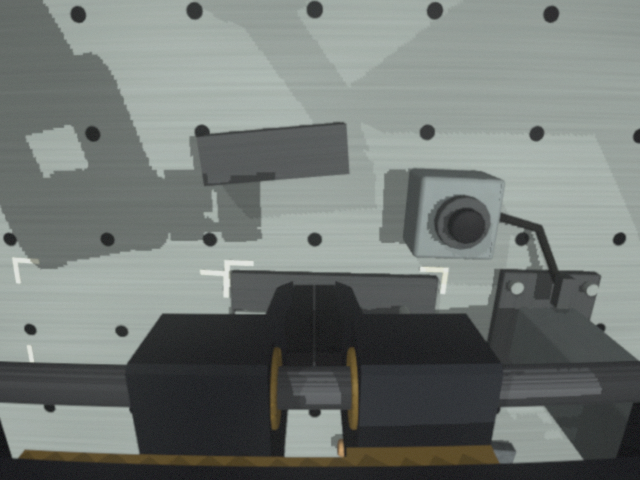

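View pics/s32.png

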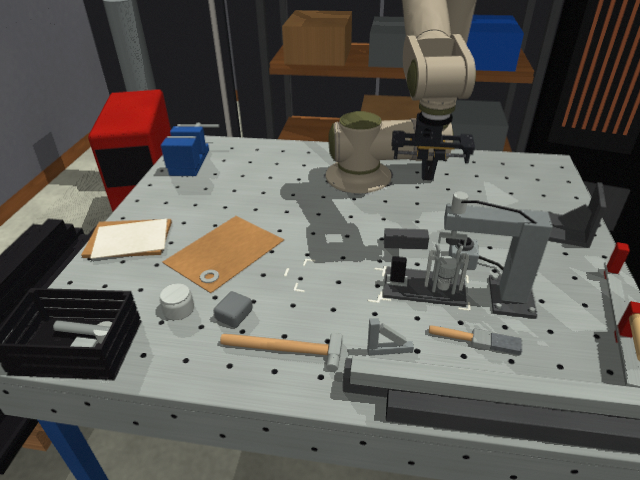

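Emit:
servo_tool(
  plan=[
    [0,-6,40,0,0],
    [20,-12,80,0,0],
    [50,-18,120.5,0,0],
    [85,-18,120.5,0,0],
    [115,-18,120.5,0,0],
    [135,-18,120.5,0,0],
    [141,-18,120.5,0,0],
    [141,-18,120.5,0,0],
    [141,-18,120.5,0,0],
  ],
)

```text
clock: 75.55
tcp_pos: [0.4184, 0.3202, 0.1208]
tcp_rot: [0.5, -0.499, -0.5, -0.5]
contact_force: [-0.4, -0.1, -0.1]
opening: 0.004
```

```bash
python3 - <<'E'
from h import *
p=cam('wrist','w33')
print([(a['score'],a['xy'],onz(p,a['xy'],.068)) for a in r.spot_point(p,'restart_top')][:2])
to(.418,.32,.087,90)
p=cam('scene');cv2.imwrite('pics/s33.png',cv2.resize(p['color'][170:330,380:560],None,fx=4.3,fy=3.7,interpolation=cv2.INTER_CUBIC)[:,:,::-1])
E
```

```text
[(0.73, [311.8, 280.5], array([0.41926223, 0.31897208, 0.068     ]))]
tcp [0.4184 0.3202 0.121 ] yaw 90.04 -> shift [34.   0.4 -0.2] spin 0.0 q6 end -53.0 t 75.7 F [0.1 0.  0. ] op 0.005
```

View pics/w33.png

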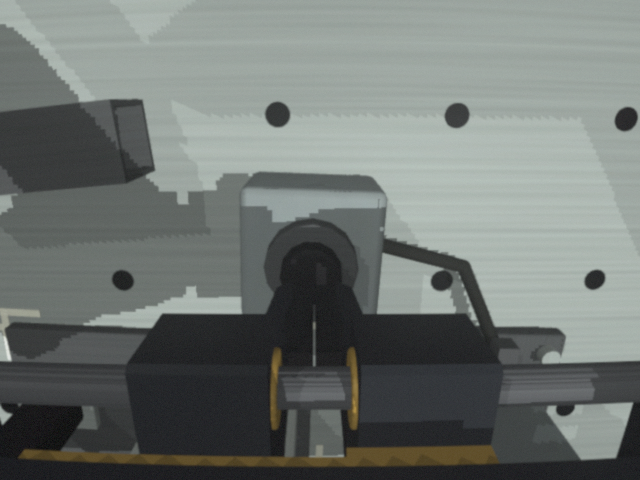

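View pics/s33.png

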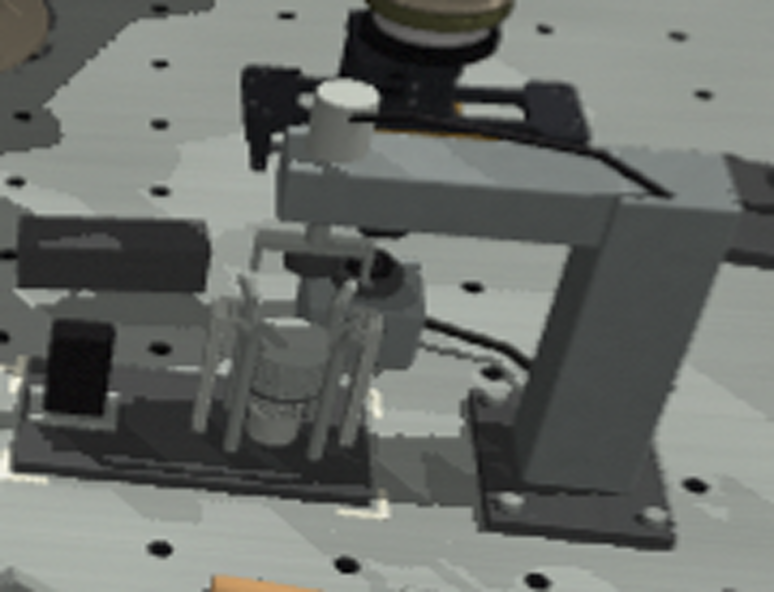

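Emit:
servo_tool(
  plan=[
    [12,0,0,0,0],
    [22,0,0,0,0],
    [27,0,0,0,0],
    [29,0,0,0,0],
    [31,0,0,0,0],
    [33,0,0,0,0],
    [34,0,0,0,0],
    [34,0,0,0,0],
    [34,0,0,0,0],
  ],
)

```text
clock: 76.6
tcp_pos: [0.4181, 0.3202, 0.0906]
tcp_rot: [0.501, -0.498, -0.5, -0.501]
contact_force: [-14.1, -8.1, 49.0]
opening: 0.009
```

Emit:
servo_tool(
  plan=[
    [-3,0,0,0,0],
    [-3,0,0,0,0],
  ],
)

```text
clock: 76.8
tcp_pos: [0.418, 0.3201, 0.0911]
tcp_rot: [0.501, -0.499, -0.5, -0.5]
contact_force: [-6.1, -4.8, 23.6]
opening: 0.001
```

```bash
python3 - <<'E'
from h import *
to(.418,.32,.087,90)
cam('wrist','w34')
p=cam('scene');cv2.imwrite('pics/s34.png',cv2.resize(p['color'][170:330,380:560],None,fx=4.3,fy=3.7,interpolation=cv2.INTER_CUBIC)[:,:,::-1])
E
```

```text
tcp [0.418  0.3201 0.0911] yaw 90.07 -> shift [ 4.1  0.  -0.1] spin 0.1 q6 end -53.0 t 76.8 F [-6.1 -4.8 23.6] op 0.001
```

View pics/w34.png

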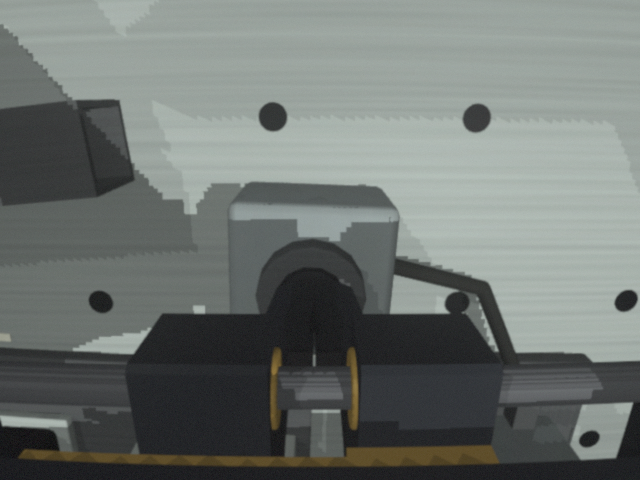

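View pics/s34.png

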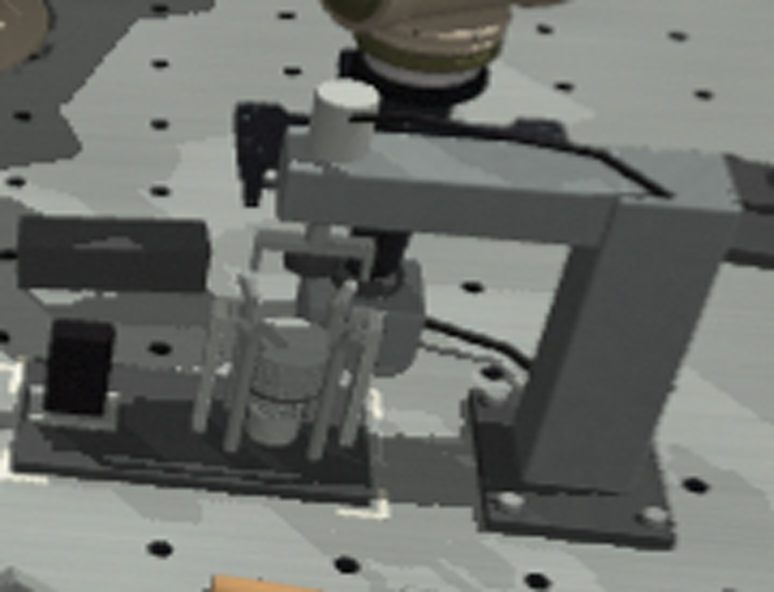

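Emit:
servo_tool(
  plan=[
    [-1,0,0,0,0],
    [-1,0,0,0,0],
    [-1,0,0,0,0],
  ],
)

```text
clock: 77.2
tcp_pos: [0.418, 0.3201, 0.0913]
tcp_rot: [0.501, -0.499, -0.5, -0.5]
contact_force: [-4.3, -1.8, 15.4]
opening: -0.001
```

Emit:
servo_tool(
  plan=[
    [-2,0,0,0,0],
    [-2,0,0,0,0],
  ],
)

```text
clock: 77.4
tcp_pos: [0.418, 0.3201, 0.0925]
tcp_rot: [0.5, -0.499, -0.5, -0.5]
contact_force: [-1.7, 0.1, 4.1]
opening: 0.003
```

Emit:
servo_tool(
  plan=[
    [-2,0,0,0,0],
    [-2,0,0,0,0],
  ],
)

```text
clock: 77.6
tcp_pos: [0.418, 0.3201, 0.0941]
tcp_rot: [0.5, -0.5, -0.5, -0.5]
contact_force: [-0.5, -1.5, 4.4]
opening: 0.009
```

Emit:
servo_tool(
  plan=[
    [-2,0,0,0,0],
    [-2,0,0,0,0],
  ],
)

```text
clock: 77.8
tcp_pos: [0.4179, 0.3201, 0.0959]
tcp_rot: [0.5, -0.5, -0.5, -0.5]
contact_force: [1.0, 0.1, 2.4]
opening: 0.005
```

The force fell from 15 N at the stop to 2–5 N over the next 5 mm of rise, which is the button's spring, so it was fully down. Now I retreat.

Emit:
servo_tool(
  plan=[
    [-10,0,0,0,0],
    [-40,0,0,0,0],
    [-80,0,0,0,0],
    [-120,0,0,0,0],
    [-160,5,-20,0,0],
    [-180,18,-60,0,0],
    [-180,30,-100,0,0],
    [-180,60,-140,0,0],
    [-180,60,-180,0,0],
    [-180,60,-220,0,0],
    [-180,60,-250,0,0],
    [-180,60,-250,0,0],
    [-180,60,-250,0,0],
    [-180,60,-250,0,0],
  ],
)

```text
clock: 79.2
tcp_pos: [0.358, 0.0707, 0.2759]
tcp_rot: [-0.5, 0.499, 0.501, 0.5]
contact_force: [0.5, -0.2, -0.3]
opening: 0.008
```

```bash
python3 - <<'E'
from h import *
t,M,s=tool();print(t,s['contact_force'],s['clock'])
p=cam('top','t35');cv2.imwrite('pics/c35.png',cv2.resize(p['color'][205:345,110:290],None,fx=4.2,fy=4.2,interpolation=cv2.INTER_CUBIC)[:,:,::-1])
p=cam('scene');cv2.imwrite('pics/s35.png',cv2.resize(p['color'][190:330,370:530],None,fx=4.7,fy=4.2,interpolation=cv2.INTER_CUBIC)[:,:,::-1])
E
```

```text
[0.35796986 0.0707155  0.27588424] [ 0.48538143 -0.20022586 -0.34017969] 79.2
```

View pics/c35.png

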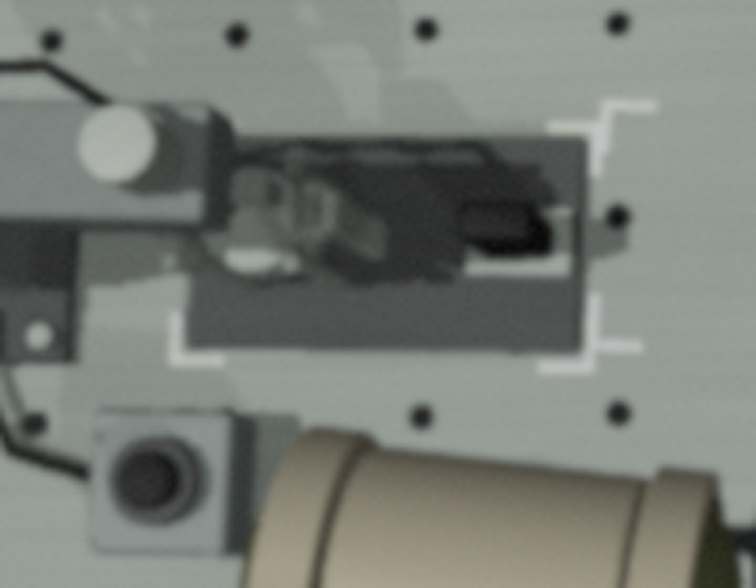

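View pics/s35.png

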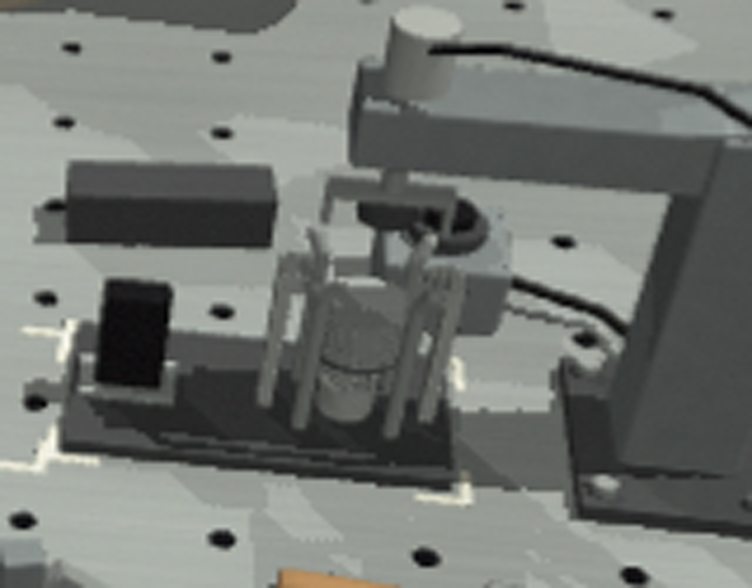

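The magazine stands centred inside the feeding marks with the disc stack in it. The button is up and the arm is clear.

```bash
python3 - <<'E'
from h import *
print(r.hand_in())
E
```

```text
the job is handed in; nothing more can be done
None
```

The feeder is reloaded: all five plain discs are in the magazine, it is back on the feeding marks, and the restart button was pressed and let go. I handed the job in at about 79 s; no verdict was reported.

- **Loading:** I slid the magazine out by its handle and loaded the discs one at a time. After each one the wrist picture showed both flaps over its edge, and a side picture at the end showed the full stack.
- **Knock:** the magazine was knocked about 28 mm aside while I was fetching the first disc. I put that disc back on the cardboard, slid the magazine back to about 3 mm from the loading marks, and then loaded.
- **Return:** after sliding back, the magazine measured about 1 mm and well under 1° off the feeding marks. It still looked centred in the last pictures, after the button press.
- **Button:** it reached its stop, and as I let up its spring force showed over the next 5 mm or so. The last pictures show it up, and the arm is clear of everything.
- **Washer and other things:** none was touched, and the washer is still on the cardboard.

**Checks that disagreed:**
- **Button force:** the press briefly reached 49 N, because the closed fingertips reach about 4 mm further than I allowed for. That is below the 120 N wrist limit. It was the fingertips on the button, not the gripper body, so I don't expect the 40 N rule to apply, but I couldn't confirm that.
- **Spring force:** it read about 5 N for every disc and did not rise as the stack grew to about 9 N, as the given spring rate implies. I relied on the pictures instead.

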